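Assemble a lens stack in a slotted barrel and screw down its retaining ring

TASK

Build up the lens barrel: put the domed lens cell in first, the 60 mm spacer tube on it, then the filter with the square window, all the right way up. Then set the eared retaining ring on top with its lugs in the barrel's two slots and screw it clockwise (seen from above) to its stop, so that it clamps the stack against the spring seat and stays when let go. Leave everything else on the bench where it stands.

Things in the scene. Friction and masses are not known exactly. Their poses are not given: they have to be found in the camera images.
- barrel: Aluminium barrel, fixed upright on a dark flange (124 mm across, 8 mm high). Origin on the axis at the table top, z up. Bore 67 mm, outside 90 mm, top 114 mm up, where the mouth flares from 67 to 78 mm over the last 8 mm. Two opposite slots, centred on its +x and -x, run the full height above the flange, 31 mm wide at the bore, 45 mm outside, so that fingers holding a part can ride down in them.
- thread (a point): Point on the barrel's axis at its top (114 mm up). From each slot a coarse thread lip (bore 67 mm) slopes down clockwise seen from above, its underside from 102 to 96 mm above the table, over a recess of 81 mm diameter whose floor slopes inward from 90 to 80 mm up; it ends at a stop. Lugs in the slots turn clockwise under the lips: they start to press after about 36 degrees, and stop after 72 to 75.
- seat (a joint): Spring seat, a steel disc of 56 mm diameter inside the barrel on which the stack stands: how far it is pressed down, m. 0 = fully up, its top 24 mm above the table; stop at 0.008. It starts to give at 5 N (more than all the parts weigh) and stiffens by 1 N per mm; a ring screwed to its stop presses it down by about 0.004.
- lens: Lens cell: dark metal disc 24 mm high with a twelve-sided rim, 60 mm across flats (62 mm over corners), one flat facing its +x, with a domed clear lens filling the top. About 120 g, smooth. Origin at the centre of its underside, z up.
- spacer: Spacer: plain dark metal twelve-sided tube, 60 mm across flats outside (62 mm over corners), 48 mm inside, one flat facing its +x, 26 mm high, open through. About 60 g, smooth. Origin at the centre of its underside, z up.
- filter: Filter holder: dark metal disc 20 mm high with a twelve-sided rim, 60 mm across flats (62 mm over corners), one flat facing its +x, with a flat square glass window sunk in its top. About 80 g, smooth. Origin at the centre of its underside, z up.
- ring: Retaining ring: dark metal, 58 mm outside, 42 mm bore, 8 mm high, about 70 g, with two upright ears and two thread lugs; the same after a half turn. Origin at the centre of its underside, z up. Resting on the full stack it is 94 mm above the table with its lugs in the slots just below the lips' start; screwed home it is about 90 mm up, turned about 72 degrees clockwise.
- ears (a point): Point on the ring's axis, 40 mm above its underside, midway between its two flat ears at its +x and -x sides: each 20 mm wide along y, 5 mm thick, outer faces 50 mm apart, 6 to 50 mm above the underside. Straight under each ear a lug 13 mm wide, 2 to 6 mm above the underside, reaches out to 38.5 mm from the axis.
- big_tube: Bystander: a wider dark tube, 74 mm in diameter, 45 mm high; does not belong in the barrel. Origin at the centre of its underside.
- bottle: Bystander: white bottle 58 mm in diameter, 165 mm high. Origin at the centre of its underside.
- jar: Bystander: amber jar 64 mm in diameter, 75 mm high. Origin at the centre of its underside.
- lens_case: Bystander: black case 62 by 58 by 30 mm. Origin at the centre of its underside.
- screwdriver: Bystander: screwdriver 190 mm long lying along its x axis.
- ruler: Bystander: steel rule 180 by 30 by 5 mm lying along its x axis.

How it is judged (in metres and radians):
On the way, in this order (a step that is already met when the one before it is completed fails the run):
1. the lens cell lies flat on the seat in the barrel (horizontal distance between lens and barrel below 0.005 m and z of lens in the frame of barrel between 0.019 and 0.027 m and angle between lens's own z axis and vertical below 0.08 rad), for 0.2 s.
2. the spacer lies on the lens cell in the barrel (all of step 1 and horizontal distance between spacer and barrel below 0.005 m and z of spacer in the frame of barrel between 0.043 and 0.051 m and angle between spacer's own z axis and vertical below 0.08 rad), for 0.2 s.
3. the filter lies on the spacer in the barrel (horizontal distance between each of lens, spacer, filter and barrel below 0.005 m and z of lens in the frame of barrel between 0.018 and 0.027 m and angle between each of lens, spacer, filter's own z axis and vertical below 0.08 rad and z of spacer in the frame of barrel between 0.042 and 0.051 m and z of filter in the frame of barrel between 0.07 and 0.079 m), for 0.2 s.
At the end, for the whole second after the job is handed in: Lens cell, spacer, filter and ring lie in this order in the barrel, each within 5 mm of the axis, 4.5 degrees of upright and 3 mm of its clamped height; the ring, over 50 degrees from the slots, alone keeps the seat pressed down more than 2.5 mm; all at rest (value of joint seat above 0.0025 m and horizontal distance between each of lens, spacer, filter, ring and barrel below 0.005 m and z of lens in the frame of barrel between 0.0165 and 0.0225 m and angle between each of lens, spacer, filter, ring's own z axis and vertical below 0.08 rad and z of spacer in the frame of barrel between 0.0405 and 0.0465 m and z of filter in the frame of barrel between 0.0665 and 0.0725 m and z of ring in the frame of barrel between 0.0865 and 0.0925 m and angle between the x axis of ring and the x axis of barrel, either way round above 0.87 rad and linear speed of each of lens, spacer, filter, ring below 0.02 m/s); the robot touches nothing.
It fails at once if a bystander is moved by more than 30 mm (distance of any of big_tube, bottle, jar, lens_case, screwdriver, ruler from where it was at the start of the episode above 0.03 m).
It also fails if it takes over 72 s, if anything falls off the work surface, if the arm or the gripper's body presses on something with over 40 N, if the wrist force passes 120 N, or if a joint passes its speed limit or range.

ROBOT

A 7-joint arm with a two-finger parallel gripper is mounted at the origin on the work surface. World frame = base frame: x ahead of the robot, y to its left, z up, the work surface at z = 0. Lengths are in m, angles in degrees, forces in N, time in s.
With the tool pointing down it reaches from about 0.425 to 0.875 m from the base axis. Payload 4.7 kg.
Tool frame: the origin (TCP) lies at the very end of the fingers, on their centre line; the grasp point (between the pads) lies 19 mm behind it; z points along the fingers, y is the line along which they close (so a half turn about z gives the same grasp; the last joint's range is limited). The gripper opens to 87 mm and grips with 3 to 60 N. Pads are 19 mm wide; open, the fingers measure 117 mm over their backs; the gripper's body (75 mm by 190 mm) begins 51 mm behind the grasp point.
Start: joints at [-67.03, 18.392, -4.016, 83.108, 1.295, 78.541, -3.26], TCP at [0.245, 0.602, 0.185] pointing down, gripper open.
Joint ranges: [-163.93, 163.93], [-17.29, 119.83], [-79.2, 71.16], [3.27, 140.29], [-89.18, 269.18], [5.43, 117.66], [-154.24, 154.24]. Speed limits (degrees/s): [147.25, 147.25, 180, 180, 180, 180, 180].

INTERFACE

Orientations are given as [roll, pitch, yaw] about the fixed x, y, z axes, in that order (R = Rz(yaw) Ry(pitch) Rx(roll)).
In Python, from cell import get_obs, read_camera, sign_off, silhouettes gives the robot as it stands.
- The arm moves only by the tool play_rows, never from a script. Its argument "steps" is a list that holds one entry, the list of rows, each a list of 7 numbers: the shift along the tool's x, y, z in m, then the turn, a rotation vector about the tool's x, y, z in rad, then the finger opening in m, from 0 to 0.087. A call has 1 to 12 rows; each row shifts and turns the commanded pose from where the row before left it, along the tool's axes as they then stand; what a row does not reach is not made up. A row lasts 1/10 s, in which the tool goes at most 50 mm and 8.59 degrees, less where a joint would pass 70% of its speed; a pose out of reach is approached as far as the arm can. A call is refused whole if a number of a shift passes 0.05 or a number of a turn 0.15, either way. A call with a gripper value outside its range is refused whole. The fingers move at their own pace and stop on an object; "force" is the grip in N (left out, the last holds). Time passes only in rows, so rows that do not move let the fingers close. It gives the time, the measured TCP pose, the force, the opening and the grip force at its end, in the units of the state.
- get_obs(): the state, without advancing time (a new reading comes with each control period).
- read_camera(name): name is "scene" or "top" or "wrist"; returns a dict with "frame" (384x512x3 uint8, red, green, blue), "intrinsics" (3x3 intrinsics, pixels), "k1" (the pictures are not rectified: a ray, as slopes to the right and down, at radius r is drawn at 1 + k1 r^2 times it, then the intrinsics apply), "view" (4x4, takes a point from world to camera coordinates). Camera axes: x right, y up, looking along -z (the intrinsics and any distortion apply to the point x, -y, -z); pixel columns grow to the right and rows downward; lengths in m; the calibration is good to about 2 mm. A picture is of the moment at which its call begins. There is no depth.
- sign_off(): hands the job in; it is judged then, once.
Trained networks look in the newest picture that a camera, given by its name, has taken for a name from the list of things; names that differ only in an ending like _2 or _b are one class to them, and where a whole thing is asked for, a point or a joint stands for the part that bears it (a point fixed in the world has none). Each returns a list of dicts, best first, with "p" (0 to 1); they miss things now and then, are a little off and sometimes report something else, mostly with a low value. They report only what shows in the picture. A call takes as long as a camera call.
- silhouettes(camera, name): "pixels" (384x512 bool, what is visible of it) and "extent" ([left, top, right, bottom] in pixels, round what is visible of it).
The state is a dict: "time_s": time; "qpos": joint angles; "joint_velocities": joint speeds; "effort": joint torques, N m; "tool_pos": TCP position; "tool_rot": TCP orientation; "force": force on the tool from outside, world axes, zero at the start; "wrist_torque": the same for the moment, N m; "grip_width": finger opening in m; "grasp_force": force on a finger pad.
Only numpy, scipy, OpenCV 4.12 (cv2) and the standard library are available. Lean on these libraries where they do the work, as an engineer would, in place of code of your own. Each camera call takes 0.05 s, during which the arm holds its last target. There are 200 camera calls.

## Working session

There is one attempt and no reset: what is moved stays moved. The work goes in short steps, Python scripts to look and compute and a tool call to move; the robot and the scene stay as the last step left them, time stands still between calls to the robot, and variables do not carry over. Pictures are saved under pics/ and viewed, at most 10 in all, crops included, and the job is handed in when it is done.

Besides the shell and the picture viewer there is one more tool, called after "Emit:" in YAML: its name, and indented under it one key for each argument. play_rows: Moves the arm, as the interface text tells. Its arguments: {"type":"object","properties":{"steps":{"type":"array","items":{"type":"array","items":{"type":"array","items":{"type":"number"}}}},"force":{"type":"number"}},"required":["steps"]}

```bash
mkdir -p pics; ls; python3 - <<'E'
from cell import *
import cv2,numpy as np
o=get_obs();print({k:np.round(v,3).tolist() for k,v in o.items()})
for c in["scene","top"]:
    r=read_camera(c);cv2.imwrite(f"pics/{c}0.png",cv2.resize(r["frame"][:,:,::-1],(800,600)))
    print(c,r["intrinsics"].tolist(),r["k1"],np.round(r["view"],4).tolist())
    for n in["barrel","lens","spacer","filter","ring","big_tube","bottle","jar","lens_case","screwdriver","ruler"]:
        print(n,[(round(float(d["p"]),2),np.round(d["extent"]).tolist()) for d in silhouettes(c,n)[:2]])
E
```

```text
pics
{'time_s': 0.0, 'qpos': [-67.03, 18.44, -4.018, 83.175, 1.296, 78.542, -3.26], 'joint_velocities': [-0.052, 0.003, 0.125, -0.008, -0.031, -0.013, -0.044], 'effort': [-0.001, -49.129, -0.404, -31.253, -0.064, 0.044, 0.0], 'tool_pos': [0.245, 0.601, 0.184], 'tool_rot': [-179.889, 0.006, 157.842], 'force': [-0.034, 0.317, -0.656], 'wrist_torque': [-0.015, -0.016, -0.016], 'grasp_force': 0.0, 'grip_width': 0.087}
scene [[390.9443397175463, 0.0, 259.68671741093686], [0.0, 390.9443397175463, 186.03072619428065], [0.0, 0.0, 1.0]] -0.00025077686164456047 [[-0.2068, 0.9783, -0.0091, 0.1029], [-0.7613, -0.155, 0.6296, 0.3585], [0.6146, 0.1371, 0.7768, -1.4133], [0.0, 0.0, 0.0, 1.0]]
barrel [(0.62, [224.0, 136.0, 270.0, 196.0])]
lens [(0.67, [317.0, 218.0, 338.0, 242.0])]
spacer [(0.93, [116.0, 186.0, 135.0, 212.0])]
filter [(0.83, [166.0, 185.0, 189.0, 205.0])]
ring [(0.73, [180.0, 148.0, 204.0, 174.0])]
big_tube [(0.58, [135.0, 135.0, 161.0, 165.0]), (0.39, [382.0, 170.0, 411.0, 201.0])]
bottle [(0.76, [384.0, 188.0, 418.0, 241.0]), (0.72, [134.0, 140.0, 164.0, 164.0])]
jar [(0.7, [384.0
[... 503 characters left out ...]
]]
barrel [(0.25, [184.0, 168.0, 203.0, 184.0])]
lens [(0.69, [178.0, 164.0, 204.0, 184.0]), (0.69, [178.0, 222.0, 195.0, 243.0])]
spacer [(0.66, [351.0, 161.0, 376.0, 183.0])]
filter [(0.83, [310.0, 172.0, 325.0, 190.0])]
ring [(0.59, [312.0, 211.0, 330.0, 233.0])]
big_tube [(0.85, [351.0, 211.0, 375.0, 234.0]), (0.63, [247.0, 196.0, 286.0, 232.0])]
bottle [(0.79, [118.0, 176.0, 144.0, 196.0]), (0.74, [351.0, 213.0, 376.0, 234.0])]
jar [(0.97, [124.0, 217.0, 146.0, 239.0])]
lens_case [(0.71, [175.0, 222.0, 195.0, 244.0])]
screwdriver [(0.79, [233.0, 109.0, 245.0, 168.0]), (0.57, [325.0, 116.0, 340.0, 168.0])]
ruler [(0.64, [322.0, 115.0, 339.0, 167.0]), (0.23, [124.0, 218.0, 144.0, 238.0])]
```

View pics/scene0.png

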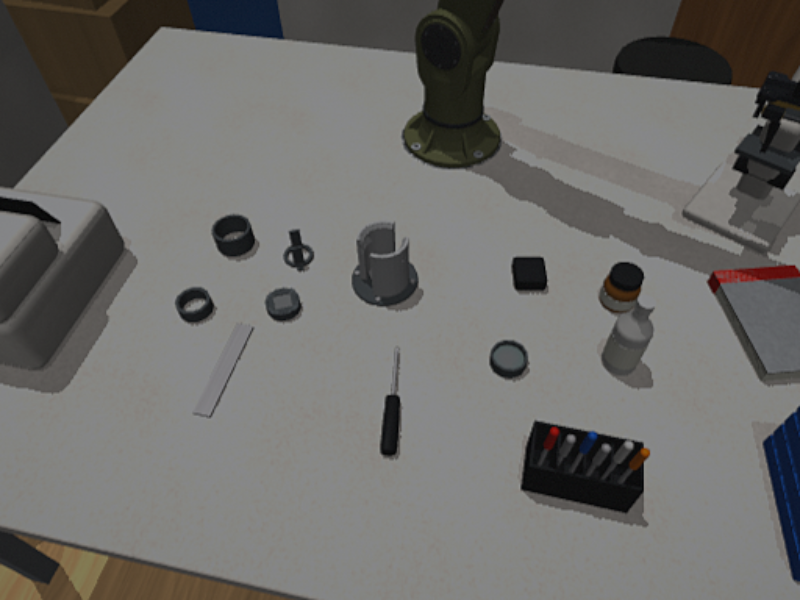

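View pics/top0.png

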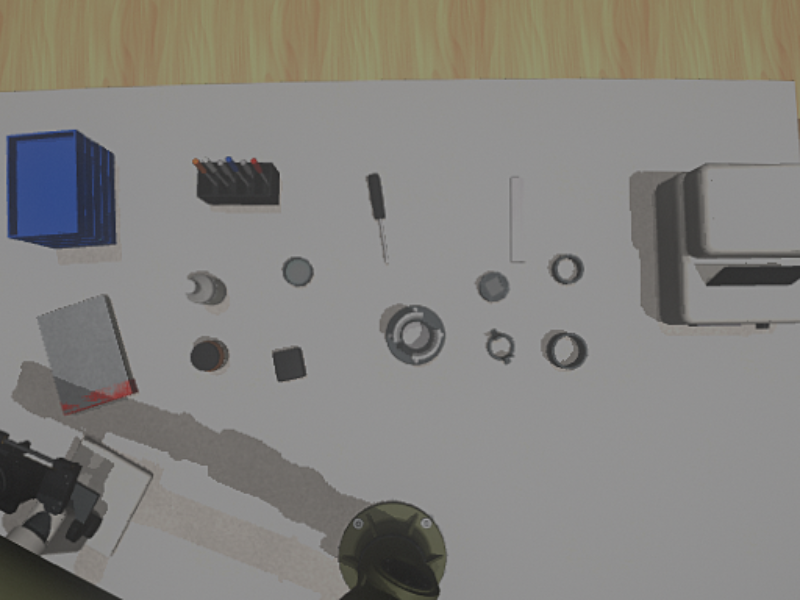

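Top view (×1.56): lens at about (298,271), barrel (415,335), filter (492,286), spacer (566,268), ring (500,346), big tube (566,350). Everything stands upright.

```bash
cat > h.py <<'E'
from cell import *
import cv2,numpy as np
from scipy.spatial.transform import Rotation as Ro
def ray(cam,uv):
    K=cam["intrinsics"];k=cam["k1"];V=np.array(cam["view"])
    d=np.array([(uv[0]-K[0,2])/K[0,0],(uv[1]-K[1,2])/K[1,1]]);s=d.copy()
    for _ in range(10): s=d/(1+k*(s@s))
    R=V[:3,:3];return -R.T@V[:3,3],R.T@np.array([s[0],-s[1],-1])
def at_z(cam,uv,z):
    c,d=ray(cam,uv);return (c+d*(z-c[2])/d[2])[:2]
def proj(cam,P):
    V=np.array(cam["view"]);p=np.atleast_2d(P)@V[:3,:3].T+V[:3,3]
    s=np.c_[p[:,0]/-p[:,2],-p[:,1]/-p[:,2]];s=s*(1+cam["k1"]*(s**2).sum(1))[:,None]
    return s*[cam["intrinsics"][0,0],cam["intrinsics"][1,1]]+cam["intrinsics"][:2,2]
def delta(obs,xy,z,yaw):
    "world shift to target expressed in tool axes, and turn"
    R=Ro.from_euler('xyz',obs["tool_rot"],degrees=True)
    return R.inv().apply(np.r_[xy,z]-obs["tool_pos"])
E
python3 - <<'E'
from h import *
H=dict(lens=.024,spacer=.026,filter=.02,ring=.02,big_tube=.045,lens_case=.03,jar=.075,ruler=.005,screwdriver=.01)
for c in["top","scene"]:
    cam=read_camera(c)
    for n in H:
        for d in silhouettes(c,n)[:2]:
            v,u=np.nonzero(d["pixels"]);print(c,n,round(float(d["p"]),2),np.round(at_z(cam,(u.mean(),v.mean()),H[n]/2),3))
cam=read_camera("top");print("barrel",at_z(cam,(415/1.5625,335/1.5625),.1), at_z(cam,(298/1.5625,271/1.5625),.02))
cam=read_camera("wrist");o=get_obs()
V=np.array(cam["view"]);R=Ro.from_euler('xyz',o["tool_rot"],degrees=True)
c=-V[:3,:3].T@V[:3,3];print("wcam in tool",R.inv().apply(c-o["tool_pos"]),"axes in tool\n",(V[:3,:3]@R.as_matrix()).round(3),cam["intrinsics"],cam["k1"])
E
```

```text
top lens 0.54 [0.59  0.192]
top lens 0.3 [ 0.455 -0.051]
top spacer 0.58 [ 0.59  -0.372]
top spacer 0.51 [ 0.695 -0.267]
top filter 0.58 [ 0.553 -0.217]
top ring 0.49 [ 0.425 -0.231]
top big_tube 0.53 [ 0.418 -0.364]
top lens_case 0.88 [0.396 0.211]
top jar 0.71 [0.416 0.37 ]
top jar 0.48 [0.587 0.189]
top ruler 0.86 [ 0.695 -0.269]
top screwdriver 0.82 [0.727 0.023]
scene lens 0.86 [0.589 0.193]
scene spacer 0.92 [ 0.591 -0.367]
scene filter 0.68 [ 0.555 -0.214]
scene ring 0.52 [ 0.429 -0.231]
scene big_tube 0.91 [ 0.424 -0.359]
scene big_tube 0.44 [ 0.437 -0.226]
scene lens_case 0.93 [0.399 0.21 ]
scene jar 0.67 [0.42  0.371]
scene ruler 0.55 [ 0.703 -0.268]
scene screwdriver 0.61 [0.733 0.025]
barrel [ 0.45392891 -0.04905428] [0.58776523 0.18905664]
wcam in tool [ 8.05596753e-02 -1.39520349e-04 -1.98947546e-01] axes in tool
 [[-0.002  1.     0.001]
 [ 0.957  0.001  0.291]
 [ 0.291  0.002 -0.957]] [[283.75406875   0.         258.48930296]
 [  0.         283.75406875 190.73360546]
 [  0.           0.           1.        ]] -0.0026863275146778273
```

```bash
python3 - <<'E'
from h import *
cam=read_camera("top");f=cam["frame"][:,:,::-1]
def crop(x,y,s=28):
    u,v=proj(cam,[[x,y,.05]])[0].astype(int);return cv2.resize(f[v-s:v+s,u-s:u+s],(400,400),interpolation=cv2.INTER_CUBIC)
im=np.hstack([crop(.454,-.05),crop(.427,-.231)])
cv2.imwrite("pics/b.png",np.clip(im*1.5,0,255).astype(np.uint8))
cam2=read_camera("scene");f2=cam2["frame"][:,:,::-1]
E
```

```text
(no output)
```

View pics/b.png

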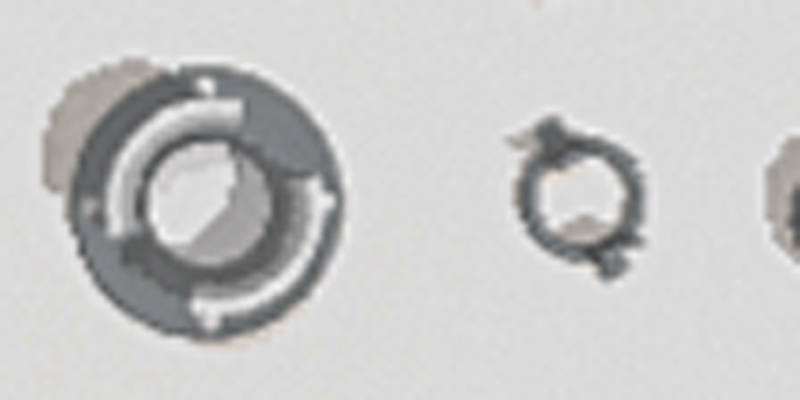

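Barrel slots run upper right to lower left in the left crop, so barrel x is at about -42°. The ring's ears at (550,130) and (612,265) put the ring's x at about +25°.

```bash
cat >> h.py <<'E'
def plan(wps,start=None):
    "wps: (x,y,z,yaw,width,n); prints rows in tool axes (tool down)"
    o=get_obs();p=np.array(o["tool_pos"]);yaw=o["tool_rot"][2]
    if start is not None: p,yaw=np.array(start[:3],float),start[3]
    k=0
    for x,y,z,yw,w,n in wps:
        dy=(yw-yaw+180)%360-180;t=np.array([x,y,z])
        n=max(n,int(np.ceil(max(np.linalg.norm(t-p)/.049,abs(dy)/8.3,1))))
        for i in range(n):
            a=np.radians(yaw+dy*i/n);R=np.array([[np.cos(a),np.sin(a),0],[np.sin(a),-np.cos(a),0],[0,0,-1]])
            s=R.T@((t-p)/n);k+=1
            print("[%.4f,%.4f,%.4f,0,0,%.4f,%.3f],"%(*s,-np.radians(dy)/n,w),"#%d"%k if k%12==0 else "")
        p,yaw=t,yaw+dy
E
python3 -c "
from h import *
plan([(.589,.192,.17,108,.087,11)])"
```

```text
[-0.0430,-0.0227,0.0014,0,0,0.0791,0.087], 
[-0.0447,-0.0193,0.0014,0,0,0.0791,0.087], 
[-0.0460,-0.0157,0.0014,0,0,0.0791,0.087], 
[-0.0471,-0.0120,0.0014,0,0,0.0791,0.087], 
[-0.0479,-0.0082,0.0014,0,0,0.0791,0.087], 
[-0.0484,-0.0044,0.0014,0,0,0.0791,0.087], 
[-0.0486,-0.0006,0.0014,0,0,0.0791,0.087], 
[-0.0485,0.0033,0.0014,0,0,0.0791,0.087], 
[-0.0481,0.0071,0.0014,0,0,0.0791,0.087], 
[-0.0474,0.0109,0.0014,0,0,0.0791,0.087], 
[-0.0464,0.0146,0.0014,0,0,0.0791,0.087],
```

Emit:
play_rows:
  steps:
    - [[-0.043, -0.0227, 0.0014, 0, 0, 0.0791, 0.087], [-0.0447, -0.0193, 0.0014, 0, 0, 0.0791, 0.087], [-0.046, -0.0157, 0.0014, 0, 0, 0.0791, 0.087], [-0.0471, -0.012, 0.0014, 0, 0, 0.0791, 0.087], [-0.0479, -0.0082, 0.0014, 0, 0, 0.0791, 0.087], [-0.0484, -0.0044, 0.0014, 0, 0, 0.0791, 0.087], [-0.0486, -0.0006, 0.0014, 0, 0, 0.0791, 0.087], [-0.0485, 0.0033, 0.0014, 0, 0, 0.0791, 0.087], [-0.0481, 0.0071, 0.0014, 0, 0, 0.0791, 0.087], [-0.0474, 0.0109, 0.0014, 0, 0, 0.0791, 0.087], [-0.0464, 0.0146, 0.0014, 0, 0, 0.0791, 0.087], [0, 0, 0, 0, 0, 0, 0.087]]

```text
time_s: 3.6
tool_pos: [0.5933, 0.1825, 0.1698]
tool_rot: [179.9, 0.3, 107.2]
force: [-0.3, -0.3, -0.0]
grip_width: 0.0871
grasp_force: 0.0
```

```bash
cat >> h.py <<'E'
def look(n,z,fn=None):
    cam=read_camera("wrist");o=get_obs()
    if fn: cv2.imwrite("pics/"+fn,cam["frame"][:,:,::-1])
    for d in silhouettes("wrist",n)[:2]:
        e=d["extent"];v,u=np.nonzero(d["pixels"])
        if len(u)<50: continue
        m=d["pixels"].astype(np.uint8)
        c=max(cv2.findContours(m,0,1)[0],key=cv2.contourArea)
        W=np.array([at_z(cam,q,z) for q in c[:,0,:].astype(float)],np.float32)
        (x,y),r=cv2.minEnclosingCircle(W)
        print(n,round(float(d["p"]),2),"centroid",np.round(at_z(cam,(u.mean(),v.mean()),z/2),4),"circ",round(x,4),round(y,4),round(r,4),np.round(e).tolist())
    print("tcp",np.round(o["tool_pos"],4),np.round(o["tool_rot"],2),"q7",round(o["qpos"][6],1),o["time_s"])
    return cam
E
python3 -c "
from h import *
look('lens',.024,'w1.png')"
```

```text
lens 0.67 centroid [0.5888 0.1911] circ 0.5883 0.1926 0.0321 [234.0, 138.0, 283.0, 187.0]
tcp [0.591  0.187  0.1697] [1.7999e+02 1.3000e-01 1.0753e+02] q7 1.5 3.65
```

View pics/w1.png

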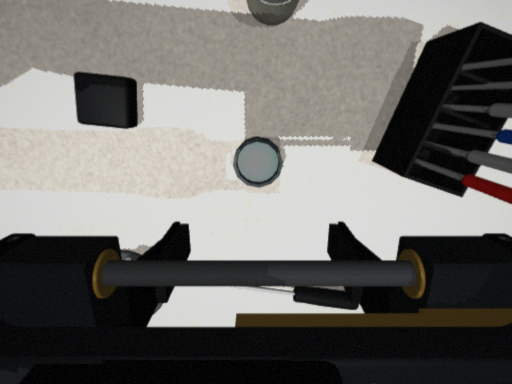

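Lens stands dome up at (258,162) between the fingers, matching (0.5885, 0.192). I descend and grip it by its upper part.

Emit:
play_rows:
  steps:
    - [[0, 0, 0.039, 0, 0, 0, 0.087], [0, 0, 0.039, 0, 0, 0, 0.08], [0, 0, 0.039, 0, 0, 0, 0.075], [0, 0, 0.039, 0, 0, 0, 0.07], [0, 0, 0, 0, 0, 0, 0.068]]

```text
time_s: 4.2
tool_pos: [0.5828, 0.1928, 0.0081]
tool_rot: [-179.4, -0.0, 108.2]
force: [-0.9, 0.5, -0.0]
grip_width: 0.0701
grasp_force: 0.0
```

Emit:
play_rows:
  steps:
    - [[0, 0, 0, 0, 0, 0, 0.05], [0, 0, 0, 0, 0, 0, 0.05], [0, 0, 0, 0, 0, 0, 0.05], [0, 0, 0, 0, 0, 0, 0.05]]
  force: 25

```text
time_s: 4.6
tool_pos: [0.5901, 0.1928, 0.0158]
tool_rot: [179.8, -0.0, 108.0]
force: [-0.2, -0.3, -0.8]
grip_width: 0.0518
grasp_force: 0.0
```

```bash
python3 -c "
from h import *
look('lens',.024,'w2.png')
cam=read_camera('top')
for c in ('top','scene'):
  cam=read_camera(c)
  for d in silhouettes(c,'lens')[:2]:
    v,u=np.nonzero(d['pixels']);print(c,d['p'],at_z(cam,(u.mean(),v.mean()),.012))
print(get_obs()['grip_width'],get_obs()['grasp_force'])
f=cam['frame'][:,:,::-1];u,v=proj(cam,[[.589,.192,.02]])[0].astype(int)
cv2.imwrite('pics/s2.png',cv2.resize(f[v-60:v+60,u-80:u+80],(800,600)))
"
```

```text
lens 0.6 centroid [0.5887 0.1908] circ 0.5874 0.1942 0.0335 [214.0, 172.0, 298.0, 261.0]
tcp [0.5899 0.1926 0.0154] [ 1.7985e+02 -3.0000e-02  1.0799e+02] q7 3.6 4.65
scene 0.5 [ 0.5890254  -0.36933678]
scene 0.47 [0.60244423 0.1821741 ]
0.05019662705065863 0.0
```

View pics/w2.png

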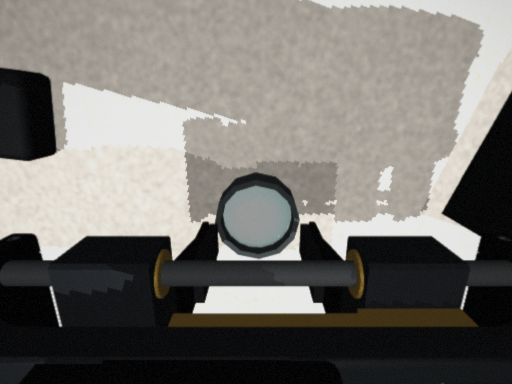

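```bash
python3 -c "
from h import *
cam=read_camera('wrist');o=get_obs()
R=Ro.from_euler('xyz',o['tool_rot'],degrees=True)
for z in (0,-.019,-.04):
  print(z,proj(cam,R.apply([[0,y,z] for y in(-.025,0,.025)])+o['tool_pos']).round(0).tolist())
print('lens top',proj(cam,[[.5885,.192,.024],[.5885,.192,0]]))
print(cam['view'][2],cam['intrinsics'][0])
f=cam['frame'][150:330,150:370,::-1];cv2.imwrite('pics/w3.png',cv2.resize(np.clip(f.astype(float)*2.5,0,255).astype(np.uint8),(733,600)))
"
```

```text
0 [[226.0, 216.0], [259.0, 216.0], [293.0, 216.0]]
-0.019 [[223.0, 226.0], [260.0, 226.0], [296.0, 226.0]]
-0.04 [[219.0, 240.0], [260.0, 240.0], [300.0, 240.0]]
lens top [[259.01468113 220.98369426]
 [258.97395388 209.17664007]]
[-0.08911332  0.27750607  0.95658204 -0.22775577] [283.75406875   0.         258.48930296]
```

View pics/w3.png

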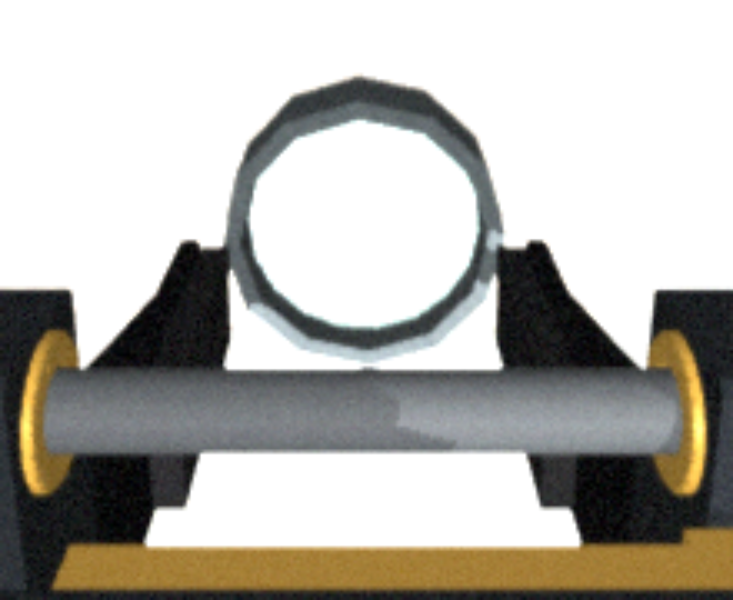

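View pics/s2.png

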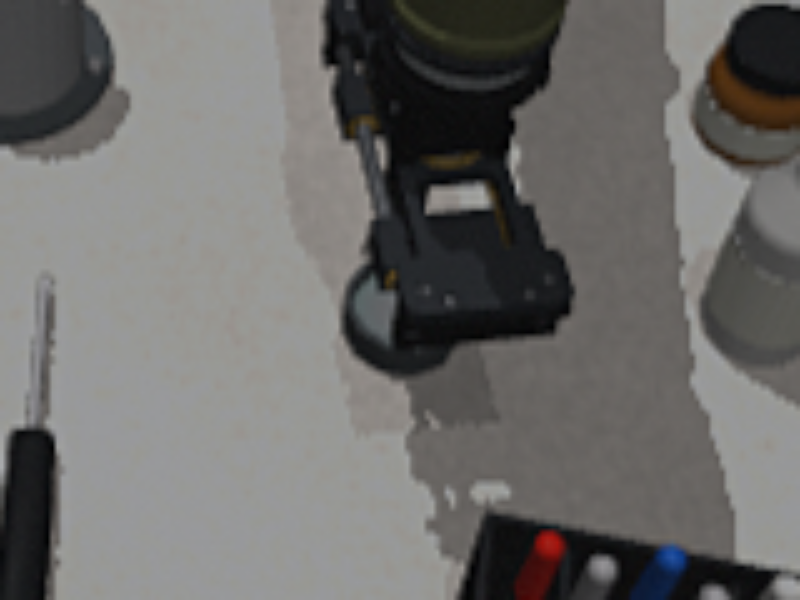

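The wrist crop shows the finger ends at about (204..218, 223), well above the lens. They seem to end roughly 38 mm short of the stated TCP, so the fingers closed over the lens without contact. I'll open, go lower and test carefully.

Emit:
play_rows:
  steps:
    - [[0, 0, 0, 0, 0, 0, 0.08], [0, 0, 0, 0, 0, 0, 0.08], [0, 0, 0, 0, 0, 0, 0.08], [0, 0, 0.006, 0, 0, 0, 0.08], [0, 0, 0.006, 0, 0, 0, 0.08], [0, 0, 0, 0, 0, 0, 0.05], [0, 0, 0, 0, 0, 0, 0.05], [0, 0, 0, 0, 0, 0, 0.05], [0, 0, 0, 0, 0, 0, 0.05]]
  force: 15

```text
time_s: 5.9
tool_pos: [0.5891, 0.1922, 0.002]
tool_rot: [180.0, -0.0, 108.0]
force: [0.1, 0.1, 0.5]
grip_width: 0.056
grasp_force: 0.0
```

```bash
python3 -c "
from h import *
o=get_obs();print(o['tool_pos'],o['grip_width'],o['grasp_force'],o['force'],o['qpos'])
look('lens',.024)
cam=read_camera('wrist')
f=cam['frame'][150:330,150:370,::-1];cv2.imwrite('pics/w4.png',cv2.resize(np.clip(f.astype(float)*2.5,0,255).astype(np.uint8),(733,600)))
"
```

```text
[0.5890692  0.19220291 0.00201091] 0.056032428828874915 0.0 [0.059306   0.12473794 0.45184797] [-35.17725604  23.74463917  17.97747821  99.44425339  -8.42158347
  58.09888997   3.81923303]
lens 0.93 centroid [0.5882 0.1923] circ 0.588 0.1955 0.0327 [211.0, 179.0, 305.0, 258.0]
tcp [0.5891 0.1922 0.002 ] [179.97  -0.   107.99] q7 3.8 5.95
```

View pics/w4.png

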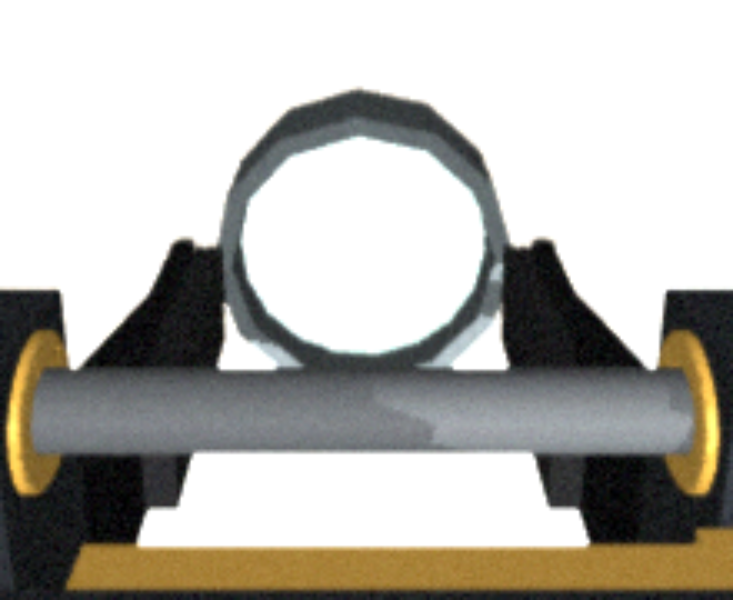

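Emit:
play_rows:
  steps:
    - [[0, 0, 0, 0, 0, 0, 0.05], [0, 0, 0, 0, 0, 0, 0.05]]

```text
time_s: 6.25
tool_pos: [0.5889, 0.1922, 0.0018]
tool_rot: [180.0, -0.0, 108.0]
force: [-0.2, 0.1, 0.2]
grip_width: 0.0505
grasp_force: 0.0
```

Emit:
play_rows:
  steps:
    - [[0, 0, 0, 0, 0, 0, 0.08], [0, 0, 0, 0, 0, 0, 0.08], [0, 0, 0, 0, 0, 0, 0.08], [0, 0, 0, 0, 0, 0, 0.08], [0, 0, 0.004, 0, 0, 0, 0.08], [0, 0, 0.004, 0, 0, 0, 0.08], [0, 0, 0, 0, 0, 0, 0.08]]

```text
time_s: 6.95
tool_pos: [0.5881, 0.1919, -0.0072]
tool_rot: [-179.9, 0.0, 108.0]
force: [-1.8, 0.5, -0.1]
grip_width: 0.0797
grasp_force: 0.0
```

No contact at TCP z = -7 mm, so the finger ends really are higher than the stated TCP. I'll go down in small steps and watch the force.

Emit:
play_rows:
  steps:
    - [[0, 0, 0.004, 0, 0, 0, 0.08], [0, 0, 0.004, 0, 0, 0, 0.08], [0, 0, 0.004, 0, 0, 0, 0.08], [0, 0, 0, 0, 0, 0, 0.07]]

```text
time_s: 7.35
tool_pos: [0.5882, 0.1919, -0.0191]
tool_rot: [-179.9, 0.0, 108.0]
force: [-0.9, 0.6, -0.7]
grip_width: 0.0767
grasp_force: 0.0
```

Emit:
play_rows:
  steps:
    - [[0, 0, 0, 0, 0, 0, 0.05], [0, 0, 0, 0, 0, 0, 0.05], [0, 0, 0, 0, 0, 0, 0.05], [0, 0, 0, 0, 0, 0, 0.05]]

```text
time_s: 7.75
tool_pos: [0.5891, 0.1922, -0.018]
tool_rot: [180.0, -0.0, 108.0]
force: [-0.2, -0.1, -0.0]
grip_width: 0.0603
grasp_force: 15.0
```

```bash
python3 -c "
from h import *
look('lens',.024)"
```

```text
lens 0.8 centroid [0.5868 0.1967] circ 0.5868 0.1967 0.0323 [207.0, 185.0, 310.0, 261.0]
tcp [ 0.5891  0.1922 -0.018 ] [179.97  -0.   107.99] q7 4.2 7.8
```

Emit:
play_rows:
  steps:
    - [[0, 0, 0, 0, 0, 0, 0.07], [0, 0, 0, 0, 0, 0, 0.07], [0, 0, 0.003, 0, 0, 0, 0.07], [0, 0, 0.003, 0, 0, 0, 0.07], [0, 0, 0, 0, 0, 0, 0.07]]

```text
time_s: 8.35
tool_pos: [0.5882, 0.192, -0.025]
tool_rot: [-179.9, 0.0, 108.0]
force: [-0.4, 0.1, -0.8]
grip_width: 0.07
grasp_force: 0.0
```

Emit:
play_rows:
  steps:
    - [[0, 0, 0.002, 0, 0, 0, 0.07], [0, 0, 0.002, 0, 0, 0, 0.07], [0, 0, 0, 0, 0, 0, 0.07]]

```text
time_s: 8.65
tool_pos: [0.5885, 0.1921, -0.0286]
tool_rot: [-180.0, 0.0, 108.0]
force: [-0.1, -0.6, 0.1]
grip_width: 0.07
grasp_force: 0.0
```

Emit:
play_rows:
  steps:
    - [[0, 0, 0.002, 0, 0, 0, 0.07], [0, 0, 0.002, 0, 0, 0, 0.07], [0, 0, 0, 0, 0, 0, 0.07]]

```text
time_s: 8.95
tool_pos: [0.5886, 0.1921, -0.0326]
tool_rot: [-180.0, -0.0, 108.0]
force: [-0.2, -0.2, -0.7]
grip_width: 0.0703
grasp_force: 0.0
```

Emit:
play_rows:
  steps:
    - [[0, 0, 0.002, 0, 0, 0, 0.07], [0, 0, 0.001, 0, 0, 0, 0.07], [0, 0, 0, 0, 0, 0, 0.07]]

```text
time_s: 9.25
tool_pos: [0.5887, 0.1921, -0.0354]
tool_rot: [-180.0, 0.0, 108.0]
force: [0.3, -0.0, 0.3]
grip_width: 0.0703
grasp_force: 0.0
```

Emit:
play_rows:
  steps:
    - [[0, 0, 0.002, 0, 0, 0, 0.07], [0, 0, 0, 0, 0, 0, 0.07]]

```text
time_s: 9.45
tool_pos: [0.5891, 0.1922, -0.0369]
tool_rot: [180.0, -0.0, 108.0]
force: [-0.1, 0.6, 1.6]
grip_width: 0.0702
grasp_force: 1.1
```

Emit:
play_rows:
  steps:
    - [[0, 0, 0.002, 0, 0, 0, 0.07], [0, 0, 0, 0, 0, 0, 0.07]]

```text
time_s: 9.65
tool_pos: [0.5892, 0.1922, -0.037]
tool_rot: [180.0, -0.0, 108.0]
force: [-5.3, -1.5, 14.1]
grip_width: 0.0698
grasp_force: 7.1
```

Contact at TCP z = -37 mm, so the true finger end is at TCP + 37 mm. I raise so the tips are 14 mm up, grip the lens, and lift.

Emit:
play_rows:
  steps:
    - [[0, 0, -0.0165, 0, 0, 0, 0.07], [0, 0, 0, 0, 0, 0, 0.07], [0, 0, 0, 0, 0, 0, 0.05], [0, 0, 0, 0, 0, 0, 0.05], [0, 0, 0, 0, 0, 0, 0.05]]
  force: 25

```text
time_s: 10.15
tool_pos: [0.5886, 0.1921, -0.0231]
tool_rot: [-180.0, -0.0, 108.0]
force: [-1.0, -0.5, 1.0]
grip_width: 0.0604
grasp_force: 25.0
```

```bash
python3 -c "
from h import *
o=get_obs();x,y,z=o['tool_pos'];print(z,o['grip_width'],o['grasp_force'])
plan([(x,y,.127,108,.05,4),(.484,-.145,.127,108,.05,8)])"
```

```text
-0.02312321437005141 0.060401356562862975 25.000582868233323
[0.0000,0.0000,-0.0375,0,0,-0.0001,0.050], 
[0.0000,0.0000,-0.0375,0,0,-0.0001,0.050], 
[0.0000,0.0000,-0.0375,0,0,-0.0001,0.050], 
[0.0000,0.0000,-0.0375,0,0,-0.0001,0.050], 
[-0.0360,-0.0255,0.0000,0,0,-0.0000,0.050], 
[-0.0360,-0.0255,0.0000,0,0,-0.0000,0.050], 
[-0.0360,-0.0255,0.0000,0,0,-0.0000,0.050], 
[-0.0360,-0.0255,0.0000,0,0,-0.0000,0.050], 
[-0.0360,-0.0255,0.0000,0,0,-0.0000,0.050], 
[-0.0360,-0.0255,0.0000,0,0,-0.0000,0.050], 
[-0.0360,-0.0255,0.0000,0,0,-0.0000,0.050], 
[-0.0360,-0.0255,0.0000,0,0,-0.0000,0.050], #12
```

Emit:
play_rows:
  steps:
    - [[0, 0, -0.0375, 0, 0, 0, 0.05], [0, 0, -0.0375, 0, 0, 0, 0.05], [0, 0, -0.0375, 0, 0, 0, 0.05], [0, 0, -0.0375, 0, 0, 0, 0.05], [-0.036, -0.0255, 0, 0, 0, 0, 0.05], [-0.036, -0.0255, 0, 0, 0, 0, 0.05], [-0.036, -0.0255, 0, 0, 0, 0, 0.05], [-0.036, -0.0255, 0, 0, 0, 0, 0.05], [-0.036, -0.0255, 0, 0, 0, 0, 0.05], [-0.036, -0.0255, 0, 0, 0, 0, 0.05], [-0.036, -0.0255, 0, 0, 0, 0, 0.05], [-0.036, -0.0255, 0, 0, 0, 0, 0.05]]

```text
time_s: 11.35
tool_pos: [0.4824, -0.1462, 0.1266]
tool_rot: [-180.0, -0.0, 108.0]
force: [0.9, -0.6, -2.1]
grip_width: 0.0607
grasp_force: 25.0
```

Emit:
play_rows:
  steps:
    - [[0, 0, 0, 0, 0, 0, 0.05], [0, 0, 0, 0, 0, 0, 0.05], [0, 0, 0, 0, 0, 0, 0.05]]

```text
time_s: 11.65
tool_pos: [0.4838, -0.1434, 0.1267]
tool_rot: [-180.0, -0.1, 108.1]
force: [0.7, 0.2, -2.5]
grip_width: 0.0604
grasp_force: 25.0
```

```bash
python3 -c "
from h import *
cam=look('barrel',.114,'w5.png')
np.savez('w5.npz',**{k:np.array(v) for k,v in cam.items()})"
```

```text
barrel 0.55 centroid [ 0.4543 -0.0471] circ 0.4546 -0.0524 0.0459 [194.0, 10.0, 324.0, 149.0]
tcp [ 0.484  -0.1431  0.1268] [-1.7997e+02 -4.0000e-02  1.0813e+02] q7 33.2 11.7
```

View pics/w5.png

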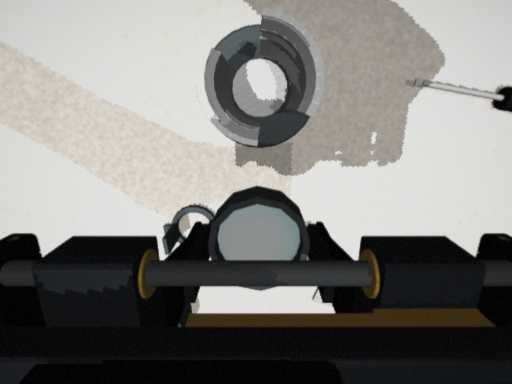

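The wrist picture shows the lens held level at (258,235). The barrel mouth is centred near (262,80), with slots toward the upper left and lower right. I fit its centre and yaw to the rim edges.

```bash
cat > fit.py <<'E'
from h import *
from scipy.ndimage import map_coordinates
from scipy.optimize import differential_evolution as DE
def model(x,y,yaw):
    a=np.radians(np.r_[np.arange(31,150,1.5),np.arange(211,330,1.5)])
    P=[np.c_[.045*np.cos(a),.045*np.sin(a)]]
    t=np.linspace(0,1,14)
    for sx in(1,-1):
        for sy in(1,-1): P.append(np.c_[sx*(.0340+.005*t),sy*(.0185+.004*t)])
    P=np.vstack(P);w=np.r_[np.ones(len(a))/len(a),np.ones(56)/56]
    c,s=np.cos(yaw),np.sin(yaw)
    return np.c_[P@np.array([[c,s],[-s,c]])+[x,y],np.full(len(P),.114)],w
def fit(cam,yr=(-65,-20)):
    g=cv2.GaussianBlur(cv2.cvtColor(cam["frame"],cv2.COLOR_RGB2GRAY).astype(np.float32),(0,0),1.2)
    G=np.hypot(cv2.Sobel(g,5,1,0),cv2.Sobel(g,5,0,1));G=np.minimum(G,60)
    def f(p):
        P,w=model(p[0],p[1],np.radians(p[2]));q=proj(cam,P)
        return -(w*map_coordinates(G,[q[:,1],q[:,0]],order=1)).sum()
    r=DE(f,[(.444,.466),(-.064,-.038),yr],seed=1,tol=1e-6);return r.x,r.fun
E
python3 -c "
from fit import *
cam=dict(np.load('w5.npz'));print(fit(cam))
cam=read_camera('top');print(fit(cam))
plan([(.4545,-.051,.127,48,.05,8)])"
```

```text
(array([  0.4601347 ,  -0.05365302, -52.50640416]), np.float64(-71.83549726115805))
(array([  0.45454401,  -0.05201089, -44.28512009]), np.float64(-114.43626105104175))
[0.0121,0.0001,-0.0000,0,0,0.1312,0.050], 
[0.0120,-0.0015,-0.0000,0,0,0.1312,0.050], 
[0.0117,-0.0031,-0.0000,0,0,0.1312,0.050], 
[0.0112,-0.0046,-0.0000,0,0,0.1312,0.050], 
[0.0105,-0.0060,-0.0000,0,0,0.1312,0.050], 
[0.0096,-0.0073,-0.0000,0,0,0.1312,0.050], 
[0.0086,-0.0085,-0.0000,0,0,0.1312,0.050], 
[0.0074,-0.0096,-0.0000,0,0,0.1312,0.050],
```

```bash
python3 -c "
from fit import *
cam=dict(np.load('w5.npz'))
for q in[(263,12),(310,113),(258,147),(215,50),(323,80),(206,85)]:
  w=at_z(cam,q,.114)-[.4545,-.0515];print(q,np.linalg.norm(w).round(4),np.degrees(np.arctan2(w[1],w[0])).round(1))
import fit as F
P,w=F.model(.4545,-.0515,np.radians(-44));print(proj(cam,P)[::12].round(0).tolist())
g=cv2.GaussianBlur(cv2.cvtColor(cam['frame'],cv2.COLOR_RGB2GRAY).astype(np.float32),(0,0),1)
for r in(.036,.0415):
  a=np.radians(np.arange(-180,180,6));q=proj(cam,np.c_[.4545+r*np.cos(a),-.0515+r*np.sin(a),np.full(60,.114)])
  print(r,[(int(np.degrees(t).round()),int(v)) for t,v in zip(a,cv2.remap(g,q[:,0].astype(np.float32),q[:,1].astype(np.float32),1).ravel())])
cam=read_camera('scene');print(fit(cam))
"
```

```text
(263, 12) 0.0418 105.6
(310, 113) 0.0421 -13.8
(258, 147) 0.0466 -74.0
(215, 50) 0.0362 166.1
(323, 80) 0.0437 18.0
(206, 85) 0.0382 -157.2
[[314.0, 114.0], [322.0, 95.0], [325.0, 74.0], [321.0, 52.0], [311.0, 33.0], [296.0, 17.0], [276.0, 8.0], [200.0, 50.0], [196.0, 72.0], [198.0, 93.0], [206.0, 113.0], [218.0, 128.0], [234.0, 139.0], [253.0, 144.0], [310.0, 114.0], [259.0, 140.0], [261.0, 14.0], [211.0, 46.0]]
0.036 [(-180, 129), (-174, 128), (-168, 128), (-162, 129), (-156, 128), (-150, 129), (-144, 130), (-138, 131), (-132, 132), (-126, 134), (-120, 134), (-114, 137), (-108, 112), (-102, 113), (-96, 113), (-90, 115), (-84, 115), (-78, 114), (-72, 59), (-66, 54), (-60, 55), (-54, 54), (-48, 56), (-42, 56), (-36, 56), (-30, 56), (-24, 56), (-18, 80), (-12, 104), (-6, 105), (0, 100), (6, 99), (12, 98), (18, 97), (24, 94), (30, 93), (36, 92), (42, 90), (48, 89), (54, 87), (60, 86), (66, 84), (72, 83), (78, 83), (84, 81), (90, 81), (96, 81), (102, 81), (108, 159), (114, 210), (120, 206), (126, 196), (132, 191), (138, 160), (144, 142), (150, 118), (156, 99), (162, 93), (168, 128), (174, 129)]
0.0415 [(-180, 222), (-174, 223), (-168, 223), (-162, 223), (-156, 223), (-150, 224), (-144, 224), (-138, 224), (-132, 223), (-126, 192), (-120, 143), (-114, 141), (-108, 143), (-102, 139), (-96, 143), (-90, 145), (-84, 143), (-78, 139), (-72, 53), (-66, 52), (-60, 54), (-54, 54), (-48, 55), (-42, 56), (-36, 56), (-30, 55), (-24, 55), (-18, 66), (-12, 166), (-6, 166), (0, 167), (6, 166), (12, 169), (18, 165), (24, 174), (30, 164), (36, 168), (42, 164), (48, 163), (54, 161), (60, 157), (66, 166), (72, 158), (78, 163), (84, 158), (90, 159), (96, 158), (102, 156), (108, 150), (114, 215), (120, 217), (126, 217), (132, 218), (138, 219), (144, 219), (150, 219), (156, 220), (162, 220), (168, 222), (174, 221)]
(array([  0.45800368,  -0.05030059, -45.02537682]), np.float64(-115.19943261146545))
```

```bash
python3 -c "
from fit import *
from scipy.optimize import least_squares
cam=dict(np.load('w5.npz'))
g=cv2.GaussianBlur(cv2.cvtColor(cam['frame'],cv2.COLOR_RGB2GRAY).astype(np.float32),(0,0),.8)
R=np.arange(.033,.048,.0003)
pts=[]
for d in list(range(-8,102,6))+list(range(172,280,6)):
  t=np.radians(d);q=proj(cam,np.c_[.4545+R*np.cos(t),-.0515+R*np.sin(t),np.full(len(R),.114)]).astype(np.float32)
  v=cv2.remap(g,q[:,0],q[:,1],1).ravel();D=np.gradient(v);i=D.argmax()
  if D[i]>2: pts.append((d,R[i],D[i]))
print([(d,round(r*1e3,1),round(float(w),1)) for d,r,w in pts])
P=np.array([[.4545+r*np.cos(np.radians(d)),-.0515+r*np.sin(np.radians(d))] for d,r,w in pts])
s=least_squares(lambda p:np.hypot(P[:,0]-p[0],P[:,1]-p[1])-p[2],[.4545,-.0515,.039],loss='soft_l1',f_scale=.0005);print(s.x,np.abs(s.fun).mean())
"
```

```text
[(-8, np.float64(38.7), 8.8), (-2, np.float64(38.7), 11.2), (4, np.float64(38.7), 10.0), (10, np.float64(38.4), 13.3), (16, np.float64(38.7), 10.9), (22, np.float64(38.4), 13.1), (28, np.float64(38.1), 11.7), (34, np.float64(38.1), 11.7), (40, np.float64(38.4), 12.4), (46, np.float64(38.1), 12.3), (52, np.float64(39.9), 7.6), (58, np.float64(39.9), 7.5), (64, np.float64(40.2), 10.2), (70, np.float64(39.9), 8.5), (76, np.float64(39.9), 9.3), (82, np.float64(39.9), 8.7), (88, np.float64(37.8), 7.9), (94, np.float64(40.2), 8.0), (100, np.float64(40.2), 8.5), (172, np.float64(39.0), 15.1), (178, np.float64(39.3), 18.6), (184, np.float64(39.0), 15.5), (190, np.float64(39.0), 14.3), (196, np.float64(39.6), 17.8), (202, np.float64(39.3), 14.2), (208, np.float64(39.6), 13.9), (214, np.float64(39.6), 15.5), (220, np.float64(39.6), 16.8), (226, np.float64(39.6), 15.7), (232, np.float64(39.6), 13.3), (238, np.float64(45.6), 9.5), (244, np.float64(33.3), 9.5), (250, np.float64(45.9), 10.1), (256, np.float64(46.5), 12.1), (262, np.float64(46.5), 15.2), (268, np.float64(46.8), 8.6), (274, np.float64(47.1), 6.5)]
[ 0.45420073 -0.05187663  0.03928574] 0.0017542104406311188
```

```bash
cat >> h.py <<'E'
def held(n,dz,r0,tmp=None):
    "centre of held round part (top face dz above stated TCP) in tool x,y"
    from scipy.optimize import least_squares
    cam=read_camera("wrist");o=get_obs();R=Ro.from_euler('xyz',o["tool_rot"],degrees=True)
    d=silhouettes("wrist",n)[0];c=max(cv2.findContours(d["pixels"].astype(np.uint8),0,1)[0],key=cv2.contourArea)[:,0,:].astype(float)
    e=d["extent"];c=c[(c[:,1]<225)]
    W=np.array([at_z(cam,q,o["tool_pos"][2]+dz) for q in c])
    T=R.inv().apply(np.c_[W-o["tool_pos"][:2],np.zeros(len(W))])[:,:2]
    s=least_squares(lambda p:np.hypot(T[:,0]-p[0],T[:,1]-p[1])-r0,[0,0],loss='soft_l1',f_scale=.001)
    print(n,d["p"],np.round(e).tolist(),"held at tool xy",s.x.round(4),np.abs(s.fun).mean().round(4))
E
python3 -c "
from h import *
held('lens',.047,.031)
held('lens',.035,.031)
plan([(.454,-.052,.127,45.5,.05,8),(.454,-.052,.012,45.5,.05,6)])"
```

```text
lens 0.74 [207.0, 186.0, 310.0, 291.0] held at tool xy [ 0.0048 -0.0009] 0.0009
lens 0.71 [205.0, 186.0, 312.0, 290.0] held at tool xy [ 0.0017 -0.0006] 0.0005
[0.0121,0.0000,0.0000,0,0,0.1364,0.050], 
[0.0120,-0.0016,0.0000,0,0,0.1364,0.050], 
[0.0117,-0.0032,0.0000,0,0,0.1364,0.050], 
[0.0111,-0.0048,0.0000,0,0,0.1364,0.050], 
[0.0104,-0.0063,0.0000,0,0,0.1364,0.050], 
[0.0094,-0.0076,0.0000,0,0,0.1364,0.050], 
[0.0083,-0.0088,0.0000,0,0,0.1364,0.050], 
[0.0070,-0.0099,0.0000,0,0,0.1364,0.050], 
[0.0000,0.0000,0.0192,0,0,-0.0000,0.050], 
[0.0000,0.0000,0.0192,0,0,-0.0000,0.050], 
[0.0000,0.0000,0.0192,0,0,-0.0000,0.050], 
[0.0000,0.0000,0.0192,0,0,-0.0000,0.050], #12
[0.0000,0.0000,0.0192,0,0,-0.0000,0.050], 
[0.0000,0.0000,0.0192,0,0,-0.0000,0.050],
```

Emit:
play_rows:
  steps:
    - [[0.0121, 0, 0, 0, 0, 0.1364, 0.05], [0.012, -0.0016, 0, 0, 0, 0.1364, 0.05], [0.0117, -0.0032, 0, 0, 0, 0.1364, 0.05], [0.0111, -0.0048, 0, 0, 0, 0.1364, 0.05], [0.0104, -0.0063, 0, 0, 0, 0.1364, 0.05], [0.0094, -0.0076, 0, 0, 0, 0.1364, 0.05], [0.0083, -0.0088, 0, 0, 0, 0.1364, 0.05], [0.007, -0.0099, 0, 0, 0, 0.1364, 0.05], [0, 0, 0, 0, 0, 0, 0.05], [0, 0, 0, 0, 0, 0, 0.05], [0, 0, 0, 0, 0, 0, 0.05], [0, 0, 0, 0, 0, 0, 0.05]]

```text
time_s: 13.25
tool_pos: [0.4542, -0.0533, 0.1273]
tool_rot: [180.0, 0.0, 45.5]
force: [0.8, -0.0, -0.9]
grip_width: 0.0602
grasp_force: 25.0
```

```bash
python3 -c "
from h import *
o=get_obs();print(np.round(o['tool_pos'],4),np.round(o['tool_rot'],2),np.round(o['qpos'],1),o['force'])
plan([(.454,-.052,.1268,45.5,.05,1)])"
```

```text
[ 0.4542 -0.0533  0.1273] [179.99   0.    45.48] [-23.5  -4.1  26.  114.6   2.   69.2 -42.8] [ 0.78817024 -0.01914957 -0.92461598]
[0.0008,-0.0010,0.0005,0,0,-0.0003,0.050],
```

Emit:
play_rows:
  steps:
    - [[0.0008, -0.001, 0.012, 0, 0, 0, 0.05], [0, 0, 0.012, 0, 0, 0, 0.05], [0, 0, 0.012, 0, 0, 0, 0.05], [0, 0, 0.012, 0, 0, 0, 0.05], [0, 0, 0, 0, 0, 0, 0.05], [0, 0, 0, 0, 0, 0, 0.05]]

```text
time_s: 13.85
tool_pos: [0.4535, -0.0513, 0.0789]
tool_rot: [-180.0, 0.1, 45.5]
force: [0.0, -0.1, -0.5]
grip_width: 0.0607
grasp_force: 25.0
```

Emit:
play_rows:
  steps:
    - [[0, 0, 0.013, 0, 0, 0, 0.05], [0, 0, 0.013, 0, 0, 0, 0.05], [0, 0, 0.013, 0, 0, 0, 0.05], [0, 0, 0, 0, 0, 0, 0.05]]

```text
time_s: 14.25
tool_pos: [0.4528, -0.0514, 0.0382]
tool_rot: [-179.9, 0.1, 45.5]
force: [0.9, -0.5, -0.8]
grip_width: 0.0609
grasp_force: 25.0
```

Emit:
play_rows:
  steps:
    - [[0, 0, 0.013, 0, 0, 0, 0.05], [0, 0, 0.012, 0, 0, 0, 0.05], [0, 0, 0, 0, 0, 0, 0.05], [0, 0, 0, 0, 0, 0, 0.05]]

```text
time_s: 14.65
tool_pos: [0.4533, -0.0513, 0.0148]
tool_rot: [-179.9, 0.1, 45.5]
force: [0.6, 0.5, -1.5]
grip_width: 0.0605
grasp_force: 25.0
```

Emit:
play_rows:
  steps:
    - [[0, 0, 0.003, 0, 0, 0, 0.05], [0, 0, 0.003, 0, 0, 0, 0.05], [0, 0, 0, 0, 0, 0, 0.05], [0, 0, 0, 0, 0, 0, 0.05]]

```text
time_s: 15.05
tool_pos: [0.4538, -0.0513, 0.0093]
tool_rot: [-180.0, 0.0, 45.5]
force: [0.5, -0.1, -1.2]
grip_width: 0.0605
grasp_force: 25.0
```

Emit:
play_rows:
  steps:
    - [[0, 0, 0, 0, 0, 0, 0.075], [0, 0, 0, 0, 0, 0, 0.075], [0, 0, 0, 0, 0, 0, 0.075], [0, 0, 0, 0, 0, 0, 0.075], [0, 0, -0.02, 0, 0, 0, 0.075], [0, 0, -0.04, 0, 0, 0, 0.075], [0, 0, -0.041, 0, 0, 0, 0.075], [0, 0, 0, 0, 0, 0, 0.075]]

```text
time_s: 15.85
tool_pos: [0.4584, -0.0514, 0.1158]
tool_rot: [179.6, -0.5, 45.5]
force: [0.1, -0.4, -0.5]
grip_width: 0.0749
grasp_force: 0.0
```

```bash
python3 -c "
from h import *
o=get_obs();print(o['tool_pos'],o['force'])
look('lens',.048)
plan([(.590,-.370,.11,75,.087,8)])"
```

```text
[ 0.4583601  -0.05139405  0.115798  ] [ 0.14054317 -0.41496792 -0.50909988]
lens 0.63 centroid [ 0.4456 -0.0592] circ 0.4531 -0.0519 0.0307 [223.0, 174.0, 287.0, 225.0]
tcp [ 0.4565 -0.0512  0.1132] [179.78  -0.31  45.47] q7 -42.7 15.9
[-0.0166,0.0400,0.0002,0,0,-0.0644,0.087], 
[-0.0191,0.0389,0.0002,0,0,-0.0644,0.087], 
[-0.0216,0.0375,0.0002,0,0,-0.0644,0.087], 
[-0.0239,0.0361,0.0002,0,0,-0.0644,0.087], 
[-0.0262,0.0345,0.0002,0,0,-0.0644,0.087], 
[-0.0284,0.0327,0.0002,0,0,-0.0644,0.087], 
[-0.0304,0.0308,0.0002,0,0,-0.0644,0.087], 
[-0.0323,0.0288,0.0002,0,0,-0.0644,0.087],
```

The lens shows in the barrel at (0.453, -0.052) with radius 30.7 mm at the expected height, so it is seated. Next is the spacer.

Emit:
play_rows:
  steps:
    - [[-0.0166, 0.04, 0, 0, 0, -0.0644, 0.087], [-0.0191, 0.0389, 0, 0, 0, -0.0644, 0.087], [-0.0216, 0.0375, 0, 0, 0, -0.0644, 0.087], [-0.0239, 0.0361, 0, 0, 0, -0.0644, 0.087], [-0.0262, 0.0345, 0, 0, 0, -0.0644, 0.087], [-0.0284, 0.0327, 0, 0, 0, -0.0644, 0.087], [-0.0304, 0.0308, 0, 0, 0, -0.0644, 0.087], [-0.0323, 0.0288, 0, 0, 0, -0.0644, 0.087], [0, 0, 0, 0, 0, 0, 0.087], [0, 0, 0, 0, 0, 0, 0.087], [0, 0, 0, 0, 0, 0, 0.087]]

```text
time_s: 17.05
tool_pos: [0.5885, -0.3686, 0.1088]
tool_rot: [-179.9, -0.1, 75.0]
force: [0.5, 0.4, -0.6]
grip_width: 0.087
grasp_force: 0.0
```

```bash
python3 -c "
from h import *
look('spacer',.026)
plan([(.590,-.370,-.027,75,.087,5)])"
```

```text
spacer 0.93 centroid [ 0.5861 -0.3726] circ 0.588 -0.3683 0.0328 [229.0, 151.0, 287.0, 213.0]
tcp [ 0.589  -0.3682  0.1094] [-1.7993e+02 -9.0000e-02  7.5060e+01] q7 26.4 17.1
[-0.0003,0.0002,0.0274,0,0,0.0003,0.087], 
[-0.0003,0.0002,0.0274,0,0,0.0003,0.087], 
[-0.0003,0.0002,0.0274,0,0,0.0003,0.087], 
[-0.0003,0.0002,0.0274,0,0,0.0003,0.087], 
[-0.0003,0.0002,0.0274,0,0,0.0003,0.087],
```

Emit:
play_rows:
  steps:
    - [[-0.0015, 0, 0.0275, 0, 0, 0, 0.087], [0, 0, 0.0275, 0, 0, 0, 0.087], [0, 0, 0.0275, 0, 0, 0, 0.087], [0, 0, 0.0275, 0, 0, 0, 0.08], [0, 0, 0.0265, 0, 0, 0, 0.07], [0, 0, 0, 0, 0, 0, 0.07], [0, 0, 0, 0, 0, 0, 0.05], [0, 0, 0, 0, 0, 0, 0.05], [0, 0, 0, 0, 0, 0, 0.05], [0, 0, 0, 0, 0, 0, 0.05]]
  force: 20

```text
time_s: 18.15
tool_pos: [0.5901, -0.3722, -0.024]
tool_rot: [179.8, 0.0, 75.0]
force: [-0.1, 0.6, 5.6]
grip_width: 0.06
grasp_force: 20.0
```

```bash
python3 -c "
from h import *
o=get_obs();x,y,z=o['tool_pos'];print(o['tool_pos'],o['grip_width'],o['grasp_force'])
plan([(x,y,.13,75,.05,4),(.454,-.052,.13,45.5,.05,8)])"
```

```text
[ 0.59009735 -0.37219551 -0.02396389] 0.059970218432284596 20.004602959379554
[0.0000,0.0000,-0.0385,0,0,-0.0000,0.050], 
[0.0000,0.0000,-0.0385,0,0,-0.0000,0.050], 
[0.0000,0.0000,-0.0385,0,0,-0.0000,0.050], 
[0.0000,0.0000,-0.0385,0,0,-0.0000,0.050], 
[0.0343,-0.0268,0.0000,0,0,0.0644,0.050], 
[0.0325,-0.0289,0.0000,0,0,0.0644,0.050], 
[0.0305,-0.0310,0.0000,0,0,0.0644,0.050], 
[0.0285,-0.0329,0.0000,0,0,0.0644,0.050], 
[0.0263,-0.0346,0.0000,0,0,0.0644,0.050], 
[0.0240,-0.0363,0.0000,0,0,0.0644,0.050], 
[0.0216,-0.0377,0.0000,0,0,0.0644,0.050], 
[0.0192,-0.0390,0.0000,0,0,0.0644,0.050], #12
```

Emit:
play_rows:
  steps:
    - [[0, 0, -0.0385, 0, 0, 0, 0.05], [0, 0, -0.0385, 0, 0, 0, 0.05], [0, 0, -0.0385, 0, 0, 0, 0.05], [0, 0, -0.0385, 0, 0, 0, 0.05], [0.0343, -0.0268, 0, 0, 0, 0.0644, 0.05], [0.0325, -0.0289, 0, 0, 0, 0.0644, 0.05], [0.0305, -0.031, 0, 0, 0, 0.0644, 0.05], [0.0285, -0.0329, 0, 0, 0, 0.0644, 0.05], [0.0263, -0.0346, 0, 0, 0, 0.0644, 0.05], [0.024, -0.0363, 0, 0, 0, 0.0644, 0.05], [0.0216, -0.0377, 0, 0, 0, 0.0644, 0.05], [0.0192, -0.039, 0, 0, 0, 0.0644, 0.05]]

```text
time_s: 19.35
tool_pos: [0.452, -0.05, 0.1283]
tool_rot: [180.0, -0.1, 45.3]
force: [1.0, 0.1, -0.5]
grip_width: 0.0602
grasp_force: 20.0
```

Emit:
play_rows:
  steps:
    - [[0, 0, 0, 0, 0, 0, 0.05], [0, 0, 0, 0, 0, 0, 0.05], [0, 0, 0, 0, 0, 0, 0.05], [0, 0, 0, 0, 0, 0, 0.05], [0, 0, 0, 0, 0, 0, 0.05]]

```text
time_s: 19.85
tool_pos: [0.4529, -0.0526, 0.1277]
tool_rot: [180.0, 0.0, 45.3]
force: [0.0, -0.0, -1.2]
grip_width: 0.0602
grasp_force: 20.0
```

```bash
python3 -c "
from h import *
o=get_obs();print(np.round(o['tool_rot'],2),o['tool_pos'])
look('spacer',.17)
held('spacer',.040,.031)
plan([(.454,-.052,.1,45.5,.05,1)])"
```

```text
[1.7999e+02 2.0000e-02 4.5340e+01] [ 0.45292436 -0.05264429  0.12770963]
spacer 0.67 centroid [ 0.4343 -0.0714] circ 0.4545 -0.0504 0.0344 [208.0, 183.0, 311.0, 289.0]
tcp [ 0.4529 -0.0524  0.1277] [1.800e+02 2.000e-02 4.536e+01] q7 -43.5 19.9
spacer 0.62 [209.0, 182.0, 311.0, 291.0] held at tool xy [ 0.001  -0.0007] 0.0048
[0.0008,0.0010,0.0276,0,0,-0.0014,0.050],
```

Emit:
play_rows:
  steps:
    - [[0.0008, 0.001, 0.0125, 0, 0, 0, 0.05], [0, 0, 0.0125, 0, 0, 0, 0.05], [0, 0, 0.0125, 0, 0, 0, 0.05], [0, 0, 0.0125, 0, 0, 0, 0.05], [0, 0, 0, 0, 0, 0, 0.05], [0, 0, 0.0125, 0, 0, 0, 0.05], [0, 0, 0.0125, 0, 0, 0, 0.05], [0, 0, 0.0125, 0, 0, 0, 0.05], [0, 0, 0.0095, 0, 0, 0, 0.05], [0, 0, 0, 0, 0, 0, 0.05]]

```text
time_s: 21.05
tool_pos: [0.4525, -0.0516, 0.0291]
tool_rot: [-179.9, 0.1, 45.5]
force: [-0.2, 0.1, -0.6]
grip_width: 0.06
grasp_force: 20.0
```

Emit:
play_rows:
  steps:
    - [[0, 0, 0.003, 0, 0, 0, 0.05], [0, 0, 0.002, 0, 0, 0, 0.05], [0, 0, 0, 0, 0, 0, 0.05], [0, 0, 0, 0, 0, 0, 0.05]]

```text
time_s: 21.45
tool_pos: [0.4543, -0.0515, 0.026]
tool_rot: [180.0, -0.0, 45.5]
force: [-0.1, -1.2, -0.9]
grip_width: 0.0599
grasp_force: 20.0
```

Emit:
play_rows:
  steps:
    - [[0, 0, 0.002, 0, 0, 0, 0.05], [0, 0, 0, 0, 0, 0, 0.05], [0, 0, 0, 0, 0, 0, 0.075], [0, 0, 0, 0, 0, 0, 0.075], [0, 0, 0, 0, 0, 0, 0.075], [0, 0, 0, 0, 0, 0, 0.075], [0, 0, -0.02, 0, 0, 0, 0.075], [0, 0, -0.035, 0, 0, 0, 0.075], [0, 0, -0.035, 0, 0, 0, 0.075], [0, 0, 0, 0, 0, 0, 0.075]]

```text
time_s: 22.45
tool_pos: [0.4577, -0.0516, 0.1183]
tool_rot: [179.7, -0.4, 45.5]
force: [1.0, 1.0, 0.8]
grip_width: 0.0755
grasp_force: 0.0
```

```bash
python3 -c "
from h import *
look('spacer',.074)
plan([(.554,-.215,.11,60,.087,5)])"
```

```text
spacer 0.85 centroid [ 0.438  -0.0679] circ 0.454 -0.0513 0.0303 [225.0, 176.0, 288.0, 230.0]
tcp [ 0.456  -0.0514  0.116 ] [179.83  -0.25  45.47] q7 -43.0 22.5
[-0.0094,0.0371,0.0009,0,0,-0.0507,0.087], 
[-0.0112,0.0366,0.0009,0,0,-0.0507,0.087], 
[-0.0131,0.0360,0.0009,0,0,-0.0507,0.087], 
[-0.0149,0.0353,0.0009,0,0,-0.0507,0.087], 
[-0.0167,0.0345,0.0009,0,0,-0.0507,0.087],
```

Spacer is seated at (0.454, -0.051), radius 30.3 mm at the expected height. Next is the filter.

Emit:
play_rows:
  steps:
    - [[-0.0094, 0.0371, 0.001, 0, 0, -0.0507, 0.087], [-0.0112, 0.0366, 0.001, 0, 0, -0.0507, 0.087], [-0.0131, 0.036, 0.001, 0, 0, -0.0507, 0.087], [-0.0149, 0.0353, 0.001, 0, 0, -0.0507, 0.087], [-0.0167, 0.0345, 0.001, 0, 0, -0.0507, 0.087], [0, 0, 0, 0, 0, 0, 0.087], [0, 0, 0, 0, 0, 0, 0.087], [0, 0, 0, 0, 0, 0, 0.087], [0, 0, 0, 0, 0, 0, 0.087]]

```text
time_s: 23.45
tool_pos: [0.5531, -0.2135, 0.1084]
tool_rot: [-179.9, -0.1, 60.1]
force: [-0.2, -0.6, 0.5]
grip_width: 0.0869
grasp_force: 0.0
```

```bash
python3 -c "
from h import *
look('filter',.02)
plan([(.554,-.215,-.029,60,.087,5)])"
```

```text
filter 0.8 centroid [ 0.5524 -0.2164] circ 0.5537 -0.2152 0.0321 [229.0, 156.0, 289.0, 213.0]
filter 0.44 centroid [ 0.4426 -0.22  ] circ 0.4424 -0.22 0.032 [149.0, 215.0, 198.0, 260.0]
tcp [ 0.5532 -0.2136  0.1087] [-1.7997e+02 -6.0000e-02  6.0080e+01] q7 -2.3 23.5
[-0.0001,0.0002,0.0276,0,0,0.0003,0.087], 
[-0.0001,0.0002,0.0276,0,0,0.0003,0.087], 
[-0.0001,0.0002,0.0276,0,0,0.0003,0.087], 
[-0.0001,0.0002,0.0276,0,0,0.0003,0.087], 
[-0.0001,0.0002,0.0276,0,0,0.0003,0.087],
```

Emit:
play_rows:
  steps:
    - [[-0.0015, 0.001, 0.0275, 0, 0, 0, 0.087], [0, 0, 0.0275, 0, 0, 0, 0.087], [0, 0, 0.0275, 0, 0, 0, 0.087], [0, 0, 0.0275, 0, 0, 0, 0.08], [0, 0, 0.027, 0, 0, 0, 0.07], [0, 0, 0, 0, 0, 0, 0.07], [0, 0, 0, 0, 0, 0, 0.05], [0, 0, 0, 0, 0, 0, 0.05], [0, 0, 0, 0, 0, 0, 0.05], [0, 0, 0, 0, 0, 0, 0.05]]
  force: 20

```text
time_s: 24.55
tool_pos: [0.555, -0.2172, -0.0264]
tool_rot: [179.8, -0.1, 60.0]
force: [-1.4, 0.4, 4.8]
grip_width: 0.0598
grasp_force: 20.0
```

```bash
python3 -c "
from h import *
o=get_obs();x,y,z=o['tool_pos'];print(o['tool_pos'],o['grip_width'],o['grasp_force'])
plan([(x,y,.13,60,.05,4),(.454,-.052,.13,45.5,.05,5)])"
```

```text
[ 0.5549923  -0.2172445  -0.02640838] 0.059845816617160305 20.003740419633687
[0.0000,0.0000,-0.0391,0,0,-0.0000,0.050], 
[0.0000,0.0000,-0.0391,0,0,-0.0000,0.050], 
[0.0000,0.0000,-0.0391,0,0,-0.0000,0.050], 
[0.0000,0.0000,-0.0391,0,0,-0.0000,0.050], 
[0.0185,-0.0340,0.0000,0,0,0.0506,0.050], 
[0.0168,-0.0349,0.0000,0,0,0.0506,0.050], 
[0.0150,-0.0357,0.0000,0,0,0.0506,0.050], 
[0.0132,-0.0364,0.0000,0,0,0.0506,0.050], 
[0.0113,-0.0370,0.0000,0,0,0.0506,0.050],
```

Emit:
play_rows:
  steps:
    - [[0, 0, -0.039, 0, 0, 0, 0.05], [0, 0, -0.039, 0, 0, 0, 0.05], [0, 0, -0.039, 0, 0, 0, 0.05], [0, 0, -0.039, 0, 0, 0, 0.05], [0.0185, -0.034, 0, 0, 0, 0.0506, 0.05], [0.0168, -0.0349, 0, 0, 0, 0.0506, 0.05], [0.015, -0.0357, 0, 0, 0, 0.0506, 0.05], [0.0132, -0.0364, 0, 0, 0, 0.0506, 0.05], [0.0113, -0.037, 0, 0, 0, 0.0506, 0.05], [0, 0, 0, 0, 0, 0, 0.05], [0, 0, 0, 0, 0, 0, 0.05], [0, 0, 0, 0, 0, 0, 0.05]]

```text
time_s: 25.75
tool_pos: [0.4533, -0.0528, 0.1282]
tool_rot: [179.9, -0.0, 45.4]
force: [0.1, 0.1, -1.4]
grip_width: 0.0597
grasp_force: 20.0
```

```bash
python3 -c "
from h import *
look('filter',.17)
plan([(.454,-.052,.1,45.5,.05,1)])"
```

```text
filter 0.66 centroid [ 0.4322 -0.0735] circ 0.4539 -0.0504 0.0329 [206.0, 188.0, 312.0, 287.0]
tcp [ 0.4532 -0.053   0.128 ] [ 1.7996e+02 -2.0000e-02  4.5390e+01] q7 -43.7 25.8
[0.0014,-0.0002,0.0279,0,0,-0.0023,0.050],
```

Emit:
play_rows:
  steps:
    - [[0.0012, 0, 0.0125, 0, 0, 0, 0.05], [0, 0, 0.0125, 0, 0, 0, 0.05], [0, 0, 0.0125, 0, 0, 0, 0.05], [0, 0, 0.0125, 0, 0, 0, 0.05], [0, 0, 0.0125, 0, 0, 0, 0.05], [0, 0, 0.0125, 0, 0, 0, 0.05], [0, 0, 0.004, 0, 0, 0, 0.05], [0, 0, 0, 0, 0, 0, 0.05], [0, 0, 0, 0, 0, 0, 0.05]]

```text
time_s: 26.75
tool_pos: [0.454, -0.0509, 0.0491]
tool_rot: [180.0, -0.0, 45.5]
force: [0.2, -0.1, -0.4]
grip_width: 0.0596
grasp_force: 20.0
```

Emit:
play_rows:
  steps:
    - [[0, 0, 0.002, 0, 0, 0, 0.05], [0, 0, 0, 0, 0, 0, 0.05], [0, 0, 0, 0, 0, 0, 0.05]]

```text
time_s: 27.05
tool_pos: [0.4544, -0.0509, 0.0474]
tool_rot: [179.9, -0.1, 45.5]
force: [-0.9, 0.0, 1.4]
grip_width: 0.0597
grasp_force: 20.0
```

Emit:
play_rows:
  steps:
    - [[0, 0, 0, 0, 0, 0, 0.075], [0, 0, 0, 0, 0, 0, 0.075], [0, 0, 0, 0, 0, 0, 0.075], [0, 0, 0, 0, 0, 0, 0.075], [0, 0, -0.02, 0, 0, 0, 0.075], [0, 0, -0.035, 0, 0, 0, 0.075], [0, 0, -0.025, 0, 0, 0, 0.075], [0, 0, 0, 0, 0, 0, 0.075], [0, 0, 0, 0, 0, 0, 0.075]]

```text
time_s: 27.95
tool_pos: [0.4537, -0.0508, 0.1269]
tool_rot: [180.0, -0.1, 45.5]
force: [0.2, 0.2, 0.0]
grip_width: 0.0752
grasp_force: 0.0
```

```bash
python3 -c "
from h import *
look('filter',.094)
plan([(.429,-.231,.13,115,.08,9)])"
```

```text
filter 0.8 centroid [ 0.4442 -0.0612] circ 0.4544 -0.0509 0.0313 [224.0, 168.0, 296.0, 233.0]
tcp [ 0.453  -0.0508  0.126 ] [-1.7995e+02  4.0000e-02  4.5500e+01] q7 -43.8 28.0
[-0.0161,0.0122,-0.0005,0,0,-0.1348,0.080], 
[-0.0176,0.0099,-0.0005,0,0,-0.1348,0.080], 
[-0.0188,0.0074,-0.0005,0,0,-0.1348,0.080], 
[-0.0196,0.0048,-0.0005,0,0,-0.1348,0.080], 
[-0.0201,0.0022,-0.0005,0,0,-0.1348,0.080], 
[-0.0202,-0.0006,-0.0005,0,0,-0.1348,0.080], 
[-0.0199,-0.0033,-0.0005,0,0,-0.1348,0.080], 
[-0.0193,-0.0059,-0.0005,0,0,-0.1348,0.080], 
[-0.0183,-0.0084,-0.0005,0,0,-0.1348,0.080],
```

Filter is seated at (0.454, -0.051), radius 31 mm. Next is the ring.

Emit:
play_rows:
  steps:
    - [[-0.0161, 0.0122, 0, 0, 0, -0.1348, 0.08], [-0.0176, 0.0099, 0, 0, 0, -0.1348, 0.08], [-0.0188, 0.0074, 0, 0, 0, -0.1348, 0.08], [-0.0196, 0.0048, 0, 0, 0, -0.1348, 0.08], [-0.0201, 0.0022, 0, 0, 0, -0.1348, 0.08], [-0.0202, -0.0006, 0, 0, 0, -0.1348, 0.08], [-0.0199, -0.0033, 0, 0, 0, -0.1348, 0.08], [-0.0193, -0.0059, 0, 0, 0, -0.1348, 0.08], [-0.0183, -0.0084, 0, 0, 0, -0.1348, 0.08], [0, 0, 0, 0, 0, 0, 0.08], [0, 0, 0, 0, 0, 0, 0.08], [0, 0, 0, 0, 0, 0, 0.08]]

```text
time_s: 29.25
tool_pos: [0.4298, -0.2298, 0.1261]
tool_rot: [-180.0, -0.1, 115.0]
force: [1.1, 0.0, -0.0]
grip_width: 0.0802
grasp_force: 0.0
```

```bash
python3 -c "
from h import *
cam=look('ring',.008)
print(np.round(get_obs()['tool_pos'],4))
f=cam['frame'][90:280,130:390,::-1];cv2.imwrite('pics/r1.png',cv2.resize(np.clip(f.astype(float)*1.6,0,255).astype(np.uint8),(780,570)))
np.savez('r1.npz',**{k:np.array(v) for k,v in cam.items()})
"
```

```text
ring 0.81 centroid [ 0.4288 -0.2304] circ 0.4277 -0.2285 0.0385 [225.0, 149.0, 292.0, 200.0]
tcp [ 0.4299 -0.2298  0.1262] [-1.7997e+02 -5.0000e-02  1.1502e+02] q7 50.2 29.3
[ 0.43   -0.2299  0.1264]
```

View pics/r1.png

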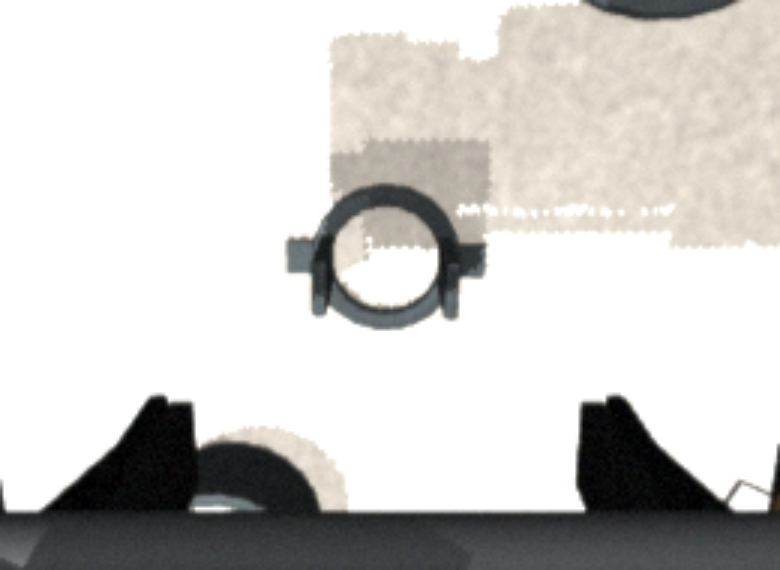

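The ring crop shows lugs at (300,256) and (475,259) with the centre at (386,257), almost parallel to the closing axis and about 1° clockwise off.

```bash
python3 -c "
from h import *
cam=dict(np.load('r1.npz'));o=get_obs()
a=at_z(cam,(130+300/3,90+256/3),.006);b=at_z(cam,(130+475/3,90+259/3),.006);d=b-a
print(a,b,np.degrees(np.arctan2(d[1],d[0]))+90)
for q in[(385,183,.008),(385,330,0),(385,205,.008),(385,307,.0)]: print(q,at_z(cam,(130+q[0]/3,90+q[1]/3),q[2]))
w=(a+b)/2;print('centre',w,'tool shift',Ro.from_euler('xyz',o['tool_rot'],degrees=True).inv().apply(np.r_[w,-.009]-o['tool_pos']))
"
```

```text
[ 0.39826467 -0.24230352] [ 0.45996991 -0.21496924] 113.8924527881045
(385, 183, 0.008) [ 0.41599062 -0.20263569]
(385, 330, 0) [ 0.44148799 -0.25766904]
(385, 205, 0.008) [ 0.41948096 -0.21016414]
(385, 307, 0.0) [ 0.43740599 -0.24886441]
centre [ 0.42911729 -0.22863638] tool shift [ 0.00140556 -0.00026344  0.13539923]
```

Emit:
play_rows:
  steps:
    - [[0.0007, 0, 0.027, 0, 0, 0.018, 0.075], [0, 0, 0.027, 0, 0, 0, 0.07], [0, 0, 0.027, 0, 0, 0, 0.065], [0, 0, 0.027, 0, 0, 0, 0.065], [0, 0, 0.027, 0, 0, 0, 0.065], [0, 0, 0, 0, 0, 0, 0.065], [0, 0, 0, 0, 0, 0, 0.04], [0, 0, 0, 0, 0, 0, 0.04], [0, 0, 0, 0, 0, 0, 0.04], [0, 0, 0, 0, 0, 0, 0.04]]
  force: 30

```text
time_s: 30.35
tool_pos: [0.431, -0.2307, -0.0068]
tool_rot: [179.8, 0.1, 114.0]
force: [0.1, 0.8, 6.3]
grip_width: 0.0494
grasp_force: 30.0
```

```bash
python3 -c "
from h import *
o=get_obs();x,y,z=o['tool_pos'];print(np.round(o['tool_pos'],4),o['tool_rot'],o['grip_width'],o['grasp_force'],o['force'])
plan([(x,y,.135,o['tool_rot'][2],.04,4),(.454,-.052,.135,45.5,.04,9)])"
```

```text
[ 0.431  -0.2307 -0.0068] [1.79848095e+02 6.53750899e-02 1.13979955e+02] 0.04941346664136585 30.00437468290329 [0.09783367 0.78266651 6.34969936]
[0.0000,0.0000,-0.0354,0,0,-0.0000,0.040], 
[0.0000,0.0000,-0.0354,0,0,-0.0000,0.040], 
[0.0000,0.0000,-0.0354,0,0,-0.0000,0.040], 
[0.0000,0.0000,-0.0354,0,0,-0.0000,0.040], 
[0.0171,0.0104,0.0000,0,0,0.1328,0.040], 
[0.0183,0.0080,0.0000,0,0,0.1328,0.040], 
[0.0192,0.0055,0.0000,0,0,0.1328,0.040], 
[0.0198,0.0030,0.0000,0,0,0.1328,0.040], 
[0.0200,0.0003,0.0000,0,0,0.1328,0.040], 
[0.0199,-0.0023,0.0000,0,0,0.1328,0.040], 
[0.0194,-0.0050,0.0000,0,0,0.1328,0.040], 
[0.0186,-0.0075,0.0000,0,0,0.1328,0.040], #12
[0.0174,-0.0099,0.0000,0,0,0.1328,0.040],
```

Emit:
play_rows:
  steps:
    - [[0, 0, -0.0355, 0, 0, 0, 0.04], [0, 0, -0.0355, 0, 0, 0, 0.04], [0, 0, -0.0355, 0, 0, 0, 0.04], [0, 0, -0.0355, 0, 0, 0, 0.04], [0.0171, 0.0104, 0, 0, 0, 0.1328, 0.04], [0.0183, 0.008, 0, 0, 0, 0.1328, 0.04], [0.0192, 0.0055, 0, 0, 0, 0.1328, 0.04], [0.0198, 0.003, 0, 0, 0, 0.1328, 0.04], [0.02, 0.0003, 0, 0, 0, 0.1328, 0.04], [0.0199, -0.0023, 0, 0, 0, 0.1328, 0.04], [0.0194, -0.005, 0, 0, 0, 0.1328, 0.04], [0.0186, -0.0075, 0, 0, 0, 0.1328, 0.04]]

```text
time_s: 31.55
tool_pos: [0.4501, -0.0708, 0.1341]
tool_rot: [180.0, -0.1, 52.8]
force: [-0.4, 0.5, 0.1]
grip_width: 0.0498
grasp_force: 30.0
```

Emit:
play_rows:
  steps:
    - [[0.0174, -0.0099, 0, 0, 0, 0.1328, 0.04], [0, 0, 0, 0, 0, 0, 0.04], [0, 0, 0, 0, 0, 0, 0.04], [0, 0, 0, 0, 0, 0, 0.04], [0, 0, 0, 0, 0, 0, 0.04]]

```text
time_s: 32.05
tool_pos: [0.4525, -0.0528, 0.1339]
tool_rot: [180.0, -0.0, 45.5]
force: [-0.1, 0.6, -1.4]
grip_width: 0.0494
grasp_force: 30.0
```

```bash
python3 -c "
from h import *
look('ring',.15)
o=get_obs();print(o['force'],o['grip_width'],o['grasp_force'])
plan([(.454,-.0515,.1,45.5,.05,1)])"
```

```text
ring 0.91 centroid [ 0.43   -0.0747] circ 0.449 -0.0553 0.0398 [202.0, 177.0, 314.0, 262.0]
tcp [ 0.4525 -0.0527  0.1338] [ 1.800e+02 -1.000e-02  4.545e+01] q7 -44.1 32.1
[-1.25626235  0.55489731 -0.2348956 ] 0.049494547763262814 29.99838262796402
[0.0018,0.0004,0.0338,0,0,-0.0009,0.050],
```

Emit:
play_rows:
  steps:
    - [[0.0018, 0.0004, 0.011, 0, 0, 0, 0.04], [0, 0, 0.011, 0, 0, 0, 0.04], [0, 0, 0.01, 0, 0, 0, 0.04], [0, 0, 0.009, 0, 0, 0, 0.04], [0, 0, 0, 0, 0, 0, 0.04], [0, 0, 0, 0, 0, 0, 0.04]]

```text
time_s: 32.75
tool_pos: [0.4539, -0.0508, 0.0925]
tool_rot: [-180.0, 0.0, 45.5]
force: [-0.3, 0.4, -0.2]
grip_width: 0.0498
grasp_force: 30.0
```

Emit:
play_rows:
  steps:
    - [[0, 0, 0.0025, 0, 0, 0, 0.04], [0, 0, 0.0015, 0, 0, 0, 0.04], [0, 0, 0, 0, 0, 0, 0.04], [0, 0, 0, 0, 0, 0, 0.04]]

```text
time_s: 33.15
tool_pos: [0.4543, -0.0507, 0.0889]
tool_rot: [180.0, -0.0, 45.5]
force: [0.1, -0.0, -1.1]
grip_width: 0.0497
grasp_force: 30.0
```

Emit:
play_rows:
  steps:
    - [[0, 0, 0.0015, 0, 0, 0, 0.04], [0, 0, 0, 0, 0, 0, 0.04], [0, 0, 0, 0, 0, 0, 0.04]]

```text
time_s: 33.45
tool_pos: [0.4542, -0.0507, 0.0873]
tool_rot: [180.0, -0.0, 45.5]
force: [1.0, -0.0, -0.3]
grip_width: 0.0497
grasp_force: 30.0
```

Emit:
play_rows:
  steps:
    - [[0, 0, 0.0015, 0, 0, 0, 0.04], [0, 0, 0, 0, 0, 0, 0.04], [0, 0, 0, 0, 0, 0, 0.04]]

```text
time_s: 33.75
tool_pos: [0.4543, -0.0508, 0.086]
tool_rot: [180.0, -0.0, 45.5]
force: [-0.4, 0.9, 2.3]
grip_width: 0.0498
grasp_force: 30.0
```

Emit:
play_rows:
  steps:
    - [[0, 0, 0.0005, 0, 0, 0.14, 0.04], [0, 0, 0, 0, 0, 0.14, 0.04], [0, 0, 0, 0, 0, 0.14, 0.04], [0, 0, 0, 0, 0, 0.14, 0.04], [0, 0, 0, 0, 0, 0, 0.04], [0, 0, 0, 0, 0, 0, 0.04]]
  force: 50

```text
time_s: 34.35
tool_pos: [0.4546, -0.0508, 0.0855]
tool_rot: [180.0, -0.1, 13.6]
force: [0.2, -0.4, 2.4]
grip_width: 0.0495
grasp_force: 50.0
```

Emit:
play_rows:
  steps:
    - [[0, 0, 0.0005, 0, 0, 0.08, 0.04], [0, 0, 0.0005, 0, 0, 0.08, 0.04], [0, 0, 0.0005, 0, 0, 0.08, 0.04], [0, 0, 0.0005, 0, 0, 0.08, 0.04], [0, 0, 0, 0, 0, 0, 0.04]]

```text
time_s: 34.85
tool_pos: [0.4545, -0.0508, 0.0836]
tool_rot: [-180.0, -0.0, -4.8]
force: [0.9, -0.3, 4.5]
grip_width: 0.0493
grasp_force: 50.0
```

```bash
python3 -c "
from h import *
o=get_obs();print(np.round(o['tool_pos'],4),np.round(o['tool_rot'],1),o['force'],o['wrist_torque'],o['grip_width'],o['grasp_force'],np.round(o['qpos'],1))"
```

```text
[ 0.4545 -0.0508  0.0836] [-180.    -0.    -4.8] [ 0.88673502 -0.32667289  4.546265  ] [-0.17364582  0.19203972 -0.01803231] 0.04925898594072934 50.00247001647949 [-31.4  -1.9  34.2 117.8   1.2  63.7 -92.5]
```

Emit:
play_rows:
  steps:
    - [[0, 0, 0.0005, 0, 0, 0.08, 0.04], [0, 0, 0.0005, 0, 0, 0.08, 0.04], [0, 0, 0.0004, 0, 0, 0.08, 0.04], [0, 0, 0.0003, 0, 0, 0.06, 0.04], [0, 0, 0, 0, 0, 0, 0.04]]

```text
time_s: 35.35
tool_pos: [0.4547, -0.0507, 0.0822]
tool_rot: [-180.0, -0.1, -22.0]
force: [-0.3, 0.0, 5.8]
grip_width: 0.0495
grasp_force: 50.0
```

```bash
python3 -c "
from h import *
o=get_obs();print(np.round(o['tool_pos'],4),np.round(o['tool_rot'],1),o['force'],o['wrist_torque'],o['grip_width'],o['grasp_force'],np.round(o['qpos'],1))"
```

```text
[ 0.4547 -0.0507  0.0822] [-1.8e+02 -1.0e-01 -2.2e+01] [-0.25914626  0.01644725  5.76124861] [-0.11212598  0.26909214 -0.07625884] 0.04954725057525646 50.00275433063507 [ -31.    -1.7   33.9  117.9    1.1   63.5 -109.6]
```

Emit:
play_rows:
  steps:
    - [[0, 0, 0.0002, 0, 0, 0.04, 0.04], [0, 0, 0.0002, 0, 0, 0.04, 0.04], [0, 0, 0, 0, 0, 0.03, 0.04], [0, 0, 0, 0, 0, 0, 0.04]]

```text
time_s: 35.75
tool_pos: [0.4538, -0.0499, 0.0818]
tool_rot: [180.0, 0.1, -27.9]
force: [-3.0, 1.7, 8.0]
grip_width: 0.0494
grasp_force: 50.1
```

```bash
python3 -c "
from h import *
o=get_obs();print(np.round(o['tool_pos'],4),np.round(o['tool_rot'],1),o['force'],o['wrist_torque'],o['grip_width'])"
```

```text
[ 0.4538 -0.0499  0.0818] [ 1.80e+02  1.00e-01 -2.79e+01] [-2.99983915  1.74138523  7.98104372] [0.24243091 0.82567982 1.32221186] 0.049367687969266376
```

Wrist torque has risen to 1.3 N m at 73°, so the stop is reached. I release and retract.

Emit:
play_rows:
  steps:
    - [[0, 0, 0, 0, 0, 0, 0.07], [0, 0, 0, 0, 0, 0, 0.07], [0, 0, 0, 0, 0, 0, 0.07], [0, 0, 0, 0, 0, 0, 0.07], [0, 0, -0.02, 0, 0, 0, 0.07], [0, 0, -0.04, 0, 0, 0, 0.07], [0, 0, -0.04, 0, 0, 0, 0.07], [0, 0, 0, 0, 0, 0, 0.07], [0, 0, 0, 0, 0, 0, 0.07], [0, 0, 0, 0, 0, 0, 0.07]]

```text
time_s: 36.75
tool_pos: [0.4532, -0.0507, 0.18]
tool_rot: [179.9, 0.1, -28.4]
force: [0.0, 0.6, -0.4]
grip_width: 0.07
grasp_force: 0.0
```

```bash
python3 -c "
from h import *
cam=look('ring',.14)
o=get_obs();R=Ro.from_euler('xyz',o['tool_rot'],degrees=True)
d=silhouettes('wrist','ring')[0];m=d['pixels'].astype(np.uint8)
# ear-top expected positions (z=.14) vs mask, by yaw hypothesis
best=[]
for yaw in range(-180,0,3):
  a=np.radians(yaw);P=[]
  for s in(1,-1):
    for t in np.linspace(-.01,.01,9):
      for r in(.021,.0235,.0245):
        x,y=s*r,t;P.append([.4540+x*np.cos(a)-y*np.sin(a),-.0515+x*np.sin(a)+y*np.cos(a),.139])
  q=proj(cam,P).round().astype(int);best.append((m[q[:,1],q[:,0]].mean(),yaw))
print(sorted(best)[::-1][:6], 'expect ~',-44.5-73+0)
"
```

```text
ring 0.92 centroid [ 0.4475 -0.0476] circ 0.4611 -0.0553 0.0297 [225.0, 154.0, 290.0, 209.0]
ring 0.75 centroid [ 0.4673 -0.0614] circ 0.4694 -0.0631 0.0499 [211.0, 121.0, 305.0, 232.0]
tcp [ 0.4531 -0.0508  0.1797] [ 1.7992e+02  1.2000e-01 -2.8410e+01] q7 -119.0 36.8
[(np.float64(0.7592592592592593), -117), (np.float64(0.7407407407407407), -123), (np.float64(0.7222222222222222), -111), (np.float64(0.7222222222222222), -114), (np.float64(0.7222222222222222), -120), (np.float64(0.7037037037037037), -105)] expect ~ -117.5
```

The ring's ears fit best at -117°, the screwed-home angle of about 73° from the slots, and nothing is being touched. I hand in.

```bash
python3 -c "
from cell import *
print(sign_off())"
```

```text
the job is handed in; nothing more can be done
None
```

The lens, spacer and filter are stacked in the barrel, the ring is screwed about 73° clockwise to its stop and released, and the job is handed in at about 37 s; sign-off returned no verdict, and I never measured the seat's depth directly.

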